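# Index the turret stand to its free hook and hang the slide carrier

## Robot

A 7-joint arm with a two-finger parallel gripper is mounted at the origin on the work surface. World frame = base frame: x ahead of the robot, y to its left, z up, the work surface at z = 0. Lengths are in m, angles in rad, forces in N, time in s.
With the tool pointing down it reaches from about 0.425 to 0.825 m from the base axis. Payload 3.6 kg.
Tool frame: the origin (TCP) lies between the finger pads; the fingertips stand 22 mm ahead of it and the grasp point (between the pads) lies 3 mm ahead of it; y points along the fingers, z is the direction in which the jaws open and shut, and the axes are right-handed (so a half turn about y gives the same grasp; the last joint's range is limited). The gripper opens to 93 mm and grips with 3 to 60 N. Pads are 15 mm wide; open, the fingers measure 128 mm over their backs; the gripper's body (75 mm by 188 mm) begins 65 mm behind the grasp point.
Start: joints at [1.081, 0.615, -0.013, 1.423, 0.008, 1.103, -0.04], TCP at [0.29, -0.582, 0.241] pointing down, gripper open.
Joint ranges: [-3.12, 3.12], [-0.3, 2.06], [-1.34, 1.32], [0.26, 2.42], [-1.36, 4.5], [0.01, 1.98], [-2.84, 2.84]. Speed limits (rad/s): [2.79, 2.79, 3.14, 3.14, 3.14, 3.14, 3.14].

## Interface

Orientations are given as a unit quaternion [w, x, y, z].
In Python, from plant import bot gives the robot as it stands.
- The arm moves only by the tool servo_tool, never from a script. Its arguments are lists of equal length, an entry for each row: "gripper": the closure, from 0 (fully open) to 1 (shut); "dp": the shift along the tool's x, y, z in mm, a list of three; "turn": the turn about the tool's y in degrees. In form: {"gripper": [gripper, ...], "dp": [[dx, dy, dz], ...], "turn": [turn, ...]}. A call has 1 to 12 rows; each row is the pose to reach, as a shift and turn from the pose commanded when the call began, along the tool's axes at that moment; what a row does not reach only later rows make up. A row lasts 1/8 s, in which the tool goes at most 62.5 mm and 10.7 degrees, less where a joint would pass 70% of its speed; a pose out of reach is approached as far as the arm can. A call with a gripper value outside its range is refused whole. The fingers move at their own pace and stop on an object; "newtons" is the grip in N (left out, the last holds). Time passes only in rows, so rows that repeat a pose let the fingers close. It gives the time, the measured TCP pose, the force and the opening at its end, in the units of the state.
- bot.read_state(): the state, without advancing time (a new reading comes with each control period).
- bot.grab_frame(name): name is "side" or "top" or "wrist"; returns a dict with "color" (420x560x3 uint8, blue, green, red), "intrinsics" (3x3 intrinsics, pixels), "eye" and "attitude" of the camera in the world. Camera axes: x right, y down, z forward; pixel columns grow to the right and rows downward; lengths in m; the calibration is good to about 2 mm. The wrist camera is an equidistant fisheye: a pixel r from the principal point sees the ray r / f radians off the axis. A picture is of the moment at which its call begins. There is no depth.
- bot.sign_off(): hands the job in, once; it reports no verdict.
Trained networks look in the newest picture that a camera, given by its name, has taken for a name from the list of things; names that differ only in an ending like _2 or _b are one class to them, and where a whole thing is asked for, a point or a joint stands for the part that bears it (a point fixed in the world has none). Each returns a list of dicts, best first, with "conf" (0 to 1); they miss things now and then, are a little off and sometimes report something else, mostly with a low value. They report only what shows in the picture. A call takes as long as a camera call. They do not tell look-alikes from the thing itself.
- bot.search_frame(name, camera): "location" ([column, row] in pixels, amid what is visible of it).
- bot.tip_of(name, camera): "location" ([column, row] in pixels: a listed point, or the origin of a listed thing).
The state is a dict: "time": time; "qpos": joint angles; "joint_velocities": joint speeds; "joint_torque": joint torques, N m; "tool_pos": TCP position; "ee_rot": TCP orientation; "force": force on the tool from outside, world axes, zero at the start; "wrist_torque": the same for the moment, N m; "width": finger opening in m.
Only numpy, scipy, OpenCV 4.12 (cv2) and the standard library are available. Lean on these libraries where they do the work, as an engineer would, in place of code of your own. Each camera call takes 0.05 s, during which the arm holds its last target.

## Task

Three of the turret stand's four hooks already hold slide carriers. Push the turret gently round, counter-clockwise seen from above, until you feel its spring latch drop in and stop it with the free hook at the loading position; never force it. Then pick up the slide carrier that stands on the trolley, lower its sleeve gently over the free hook until it sits fully down on the arm, let go and leave it hanging there with the turret still latched, without disturbing the other things.

Things in the scene. Friction and masses are not known exactly. Their poses are not given: they have to be found in the camera images.
- carousel: The turret: white hub of 34 mm radius (black button, top 183 mm above the table), four steel arms at 90 degrees, 12 mm wide and thick, tops at 165 mm, ends 118 mm from the axis, each with an upright hook pin. Origin on the axis at table height; z up; free hook on its -x side. Three hooks hold fixed slide carriers, racks out to 163 mm, tabs up to 211 mm. Base radius 105 mm.
- carousel_axis (a point): On the turret's axis, level with the arms' tops. It turns with 2 to 3 N at the hook; starts 0.5 to 1.3 rad short of loading, where the free hook is over the black latch block on the base, on the robot's side (-x) within 0.4 rad; not measured. The roller in the block then drops 4 mm into a notch, locking both ways, 1 to 2 mm play at the hook: force rises steeply. Over 20 N damages it.
- hook_foot (a point): Foot of the free hook: centre of its upright pin at the top of the arm, 110 mm from the axis. x points radially outwards along the arm, z up. The pin is round, 11 mm in diameter and 32 mm tall, the top 6 mm tapering to 5 mm. The arm ends 8 mm further out.
- carrier: The loose slide carrier, 110 to 180 g, steel, standing upright on the table: a rack 34 mm (x) by 64 mm (y) by 62 mm tall with glass slides, a grip tab on top and a square sleeve on its +x side. Origin: centre of its underside; z up.
- carrier_tab (a point): Centre of the carrier's grip tab: 10 mm (x) by 26 mm (y), from 62 to 112 mm above the carrier's underside; this point is at 87 mm. x points to the sleeve. Best gripped from above across its 26 mm width (along y), which keeps the fingers clear of the sleeve.
- carrier_sleeve (a point): Centre of the bottom opening of the sleeve, 36 mm in +x of the tab's centre and 66 mm above the underside. Upright square tube, 24 mm outside, 24 mm tall, bore 13.4 mm, open at both ends. Hung, it stands on the arm's top with the pin in its bore, this point at hook_foot, the rack beyond the arm's end; it leans up to 0.12 rad. Over 20 N damages the stand.
- eyepiece: Bystander: black eyepiece, 34 mm across, 50 mm tall.
- objective: Bystander: steel objective lens, 24 mm across, 42 mm tall.
- oil_bottle: Bystander: small amber bottle, 30 mm across, 65 mm tall.
- bowl: Bystander: steel bowl, 120 mm across, 45 mm tall.
- slide_rack: Bystander: low white slide box, 90 by 50 by 30 mm.
- petri: Bystander: shallow glass dish, 90 mm across, 15 mm tall.
- brush: Bystander: lens brush lying on the table.
Mind the look-alikes: they are no part of the job. Leave any black look-alike of the carrier alone.

How it is judged:
On the way, in this order (a step that is already met when the one before it is completed fails the run):
1. the turret is latched with the free hook at the loading position (horizontal distance between latch_c0 and carousel_axis below 0.0645 m), for 0.2 s.
2. the carrier's sleeve is fully down on the free hook (horizontal distance between carrier_sleeve and hook_foot below 0.005 m and z of carrier_sleeve in the frame of hook_foot between -0.004 and 0.004 m and angle between carrier_tab's own z axis and vertical below 0.25 rad), for 0.2 s.
At the end, for the whole second after the job is handed in: The latch roller is dropped in its notch (centre within 64.5 mm of the axis; 63 fully in, 67 on the rim) and the carrier hangs at rest on the free hook: sleeve bottom centre within 5 mm sideways and 4 mm in height of the hook's foot, leaning less than 0.25 rad (all of step 2 and horizontal distance between latch_c0 and carousel_axis below 0.0645 m and linear speed of carrier below 0.02 m/s); the robot touches nothing.
It fails at once if the robot loads the turret with more than 25 N (contact force between carousel and the fingers above 25 N or contact force between carousel and the arm above 25 N).
It fails at once if the carrier is forced or dropped onto the turret with more than 25 N (contact force between carrier and carousel above 25 N).
It fails at once if another thing on the trolley is disturbed by more than 30 mm (distance of any of eyepiece, objective, oil_bottle, bowl, slide_rack, petri, brush from where it was at the start of the episode above 0.03 m).
It also fails if it takes over 72 s, if anything falls off the work surface, if the arm or the gripper's body presses on something with over 40 N, if the wrist force passes 120 N, or if a joint passes its speed limit or range.

## Working session

There is one attempt and no reset: what is moved stays moved. The work goes in short steps, Python scripts to look and compute and a tool call to move; the robot and the scene stay as the last step left them, time stands still between calls to the robot, and variables do not carry over. Pictures are saved under pics/ and viewed, and the job is handed in when it is done.

Besides the shell and the picture viewer there is one more tool, called after "Request:" by a JSON object that holds its "fn" and its "kwargs". servo_tool: Moves the arm, as the interface text tells. Its arguments: {"type":"object","properties":{"gripper":{"type":"array","items":{"type":"number"}},"dp":{"type":"array","items":{"type":"array","items":{"type":"number"}}},"turn":{"type":"array","items":{"type":"number"}},"newtons":{"type":"number"}},"required":["gripper","dp","turn"]}

```bash
ls; mkdir -p pics; python3 - <<'E'
from plant import bot
import cv2
s=bot.read_state();print({k:s[k] for k in('time','tool_pos','ee_rot','force','width')})
for n in("side","top","wrist"):
    f=bot.grab_frame(n);cv2.imwrite(f"pics/{n}0.png",f["color"]);print(n,f["intrinsics"],f["eye"],f["attitude"])
    for t in("carousel","carousel_axis","hook_foot","carrier","carrier_tab","carrier_sleeve"):
        print(t,[(x['conf'],x['location']) for x in bot.tip_of(t,n)])
E
```

```text
pics
{'time': 0.0, 'tool_pos': array([ 0.28986393, -0.58097005,  0.23949317]), 'ee_rot': array([ 0.16195711, -0.16241414,  0.68912147, -0.68738864]), 'force': array([-0.25901326,  0.80451033, -0.31484071]), 'width': 0.09292583678672311}
side [[467.10162029   0.         280.43837867]
 [  0.         467.10162029 201.11115183]
 [  0.           0.           1.        ]] [ 0.3774371  -0.64227674  0.81151675] [-0.42104259  0.90089339 -0.09794394  0.03900286]
carousel [(0.94, [362.2, 331.4]), (0.21, [298.1, 262.3])]
carousel_axis [(0.94, [368.2, 275.0])]
hook_foot [(0.84, [308.2, 263.9])]
carrier [(0.87, [202.8, 179.6]), (0.84, [236.1, 245.5]), (0.61, [207.7, 210.7]), (0.55, [248.1, 212.0])]
carrier_tab [(0.93, [230.8, 224.9]), (0.82, [204.6, 183.1]), (0.75, [245.6, 186.1]), (0.6, [200.4, 154.3]), (0.21, [357.3, 243.3])]
carrier_sleeve [(0.79, [213.6, 191.7]), (0.78, [244.4, 221.8]), (0.74, [208.8, 166.0]), (0.66, [260.3, 195.4])]
top [[516.96199675   0.         282.17351843]
 [  0.         516.96199675 204.70435824]
 [  0.           0.           1.        ]] [0.36597137 0.13552658 1.17050798] [ 0.05834595 -0.69977944  0.71001794 -0.0527163 ]
carousel [(0.93, [403.2, 162.9])]
carousel_axis [(0.9, [419.0, 146.8]), (0.61, [255.0, 186.5])]
hook_foot [(0.98, [390.2, 194.6])]
carrier [(0.89, [209.4, 287.9]), (0.82, [282.0, 262.8]), (0.6, [227.3, 218.5]), (0.58, [207.4, 179.9])]
carrier_tab [(0.98, [220.9, 232.0]), (0.77, [130.9, 283.8]), (0.69, [204.2, 285.8]), (0.61, [278.1, 256.3])]
carrier_sleeve [(0.85, [225.2, 214.9]), (0.85, [275.4, 243.7]), (0.66, [215.2, 273.2]), (0.57, [151.0, 274.0])]
wrist [[325.1922621    0.         280.34748066]
 [  0.         325.1922621  208.09934335]
 [  0.           0.           1.        ]] [ 0.35833633 -0.54809772  0.38520305] [ 0.11889142  0.84195473 -0.52113433 -0.07345789]
carousel []
carousel_axis []
hook_foot []
carrier []
carrier_tab []
carrier_sleeve []
```

View pics/side0.png

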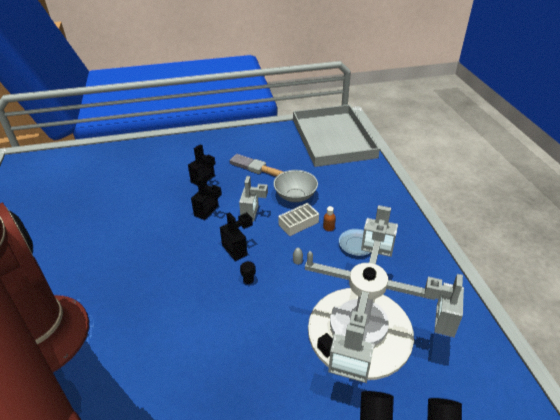

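View pics/top0.png

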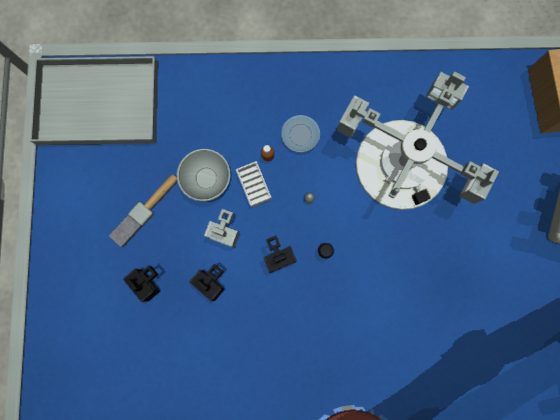

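View pics/wrist0.png

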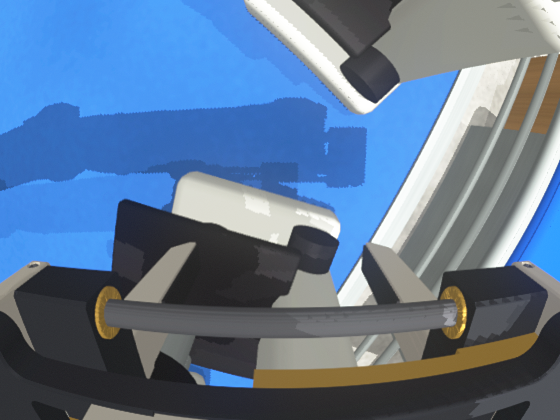

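Candidates for the carrier in the top view are: steel at (221,233), and black ones at (142,283), (208,283) and (280,258). The same set in the side view is: steel at (249,203), and black ones at (203,168), (205,203) and (234,240). I choose the steel one. The free hook is at about (390,195) top and (308,264) side, and the black latch block at (421,197) top.

```bash
cat > h.py <<'E'
import numpy as np,cv2
from scipy.spatial.transform import Rotation as R
from plant import bot
def rot(q): return R.from_quat([q[1],q[2],q[3],q[0]]).as_matrix()
def ray(f,p,fish=False):
    K=f["intrinsics"];v=np.array([(p[0]-K[0,2])/K[0,0],(p[1]-K[1,2])/K[1,1]])
    if fish:
        th=np.hypot(*v);d=np.array([*(v/max(th,1e-9)*np.sin(th)),np.cos(th)])
    else:
        d=np.array([v[0],v[1],1]);d/=np.linalg.norm(d)
    return np.array(f["eye"]),rot(f["attitude"])@d
def onz(f,p,z,fish=False):
    o,d=ray(f,p,fish);return o+d*(z-o[2])/d[2]
def tri(L):
    A=np.zeros((3,3));b=np.zeros(3)
    for o,d in L:
        M=np.eye(3)-np.outer(d,d);A+=M;b+=M@o
    x=np.linalg.solve(A,b);return x,[np.linalg.norm((np.eye(3)-np.outer(d,d))@(x-o)) for o,d in L]
def proj(f,X,fish=False):
    c=rot(f["attitude"]).T@(np.array(X)-f["eye"]);K=f["intrinsics"]
    if fish:
        r=np.hypot(c[0],c[1]);th=np.arctan2(r,c[2]);u=c[:2]/max(r,1e-9)*th
    else: u=c[:2]/c[2]
    return u*[K[0,0],K[1,1]]+[K[0,2],K[1,2]]
def crop(f,c,w,h,s,name):
    x,y=int(c[0]-w/2),int(c[1]-h/2);x=max(0,x);y=max(0,y)
    im=cv2.resize(f["color"][y:y+h,x:x+w],None,fx=s,fy=s,interpolation=cv2.INTER_CUBIC);cv2.imwrite("pics/"+name,im);print(name,"origin",x,y,"scale",s)
def toolaxes():
    s=bot.read_state();return np.array(s["tool_pos"]),rot(s["ee_rot"])
E
python3 - <<'E'
from h import *
S=bot.grab_frame("side");T=bot.grab_frame("top")
print("axis",tri([ray(S,(368.2,275)),ray(T,(419,146.8))]), onz(T,(419,146.8),.165),onz(S,(368.2,275),.165),onz(T,(420.5,145.5),.183),onz(S,(369.5,274),.183))
print("hook",tri([ray(S,(308.2,263.9)),ray(T,(390.2,194.6))]),onz(T,(390.2,194.6),.165),onz(S,(308.2,263.9),.165))
print("block",onz(T,(421,197),.03),onz(S,(325,345),.03))
for n,g,p,z in(("tab",(245.6,186.1),(220.9,232),.087),("sleeve",(260.3,195.4),(225.2,214.9),.066)):
    print(n,tri([ray(S,g),ray(T,p)]),onz(T,p,z),onz(S,g,z))
print(toolaxes())
crop(T,(222,232),70,60,10,"tc.png");crop(T,(415,165),150,140,5,"tt.png")
crop(S,(350,290),160,150,5,"st.png");crop(S,(250,205),70,60,10,"sc.png")
E
```

```text
axis (array([ 0.63789088, -0.13113052,  0.17226769]), [np.float64(0.0013137691025786162), np.float64(0.0013137691025784548)]) [ 0.63851067 -0.1328063   0.165     ] [ 0.64227088 -0.12517473  0.165     ] [ 0.63621493 -0.13108784  0.183     ] [ 0.63792934 -0.1378915   0.183     ]
hook (array([ 0.5437738 , -0.0717308 ,  0.16088743]), [np.float64(0.0006830303632278543), np.float64(0.0006830303632278863)]) [ 0.54236086 -0.0708104   0.165     ] [ 0.54341985 -0.07527585  0.165     ]
block [ 0.55954248 -0.16691665  0.03      ] [ 0.55672005 -0.16418494  0.03      ]
tab (array([0.47812531, 0.27190232, 0.09492537]), [np.float64(0.002574134459520741), np.float64(0.002574134459520577)]) [0.48155862 0.27287316 0.087     ] [0.47661436 0.28173995 0.087     ]
sleeve (array([0.51578705, 0.26686958, 0.06300909]), [np.float64(0.0053163267859625985), np.float64(0.005316326785962565)]) [0.5207331  0.26641969 0.066     ] [0.50986377 0.26255048 0.066     ]
(array([ 0.29021307, -0.58158067,  0.24064041]), array([[-8.94773378e-01, -5.61405571e-06,  4.46520550e-01],
       [-4.46520549e-01,  7.52831308e-05, -8.94773376e-01],
       [-2.85921573e-05, -9.99999997e-01, -6.98681325e-05]]))
tc.png origin 187 202 scale 10
tt.png origin 340 95 scale 5
st.png origin 270 215 scale 5
sc.png origin 215 175 scale 10
```

View pics/tc.png

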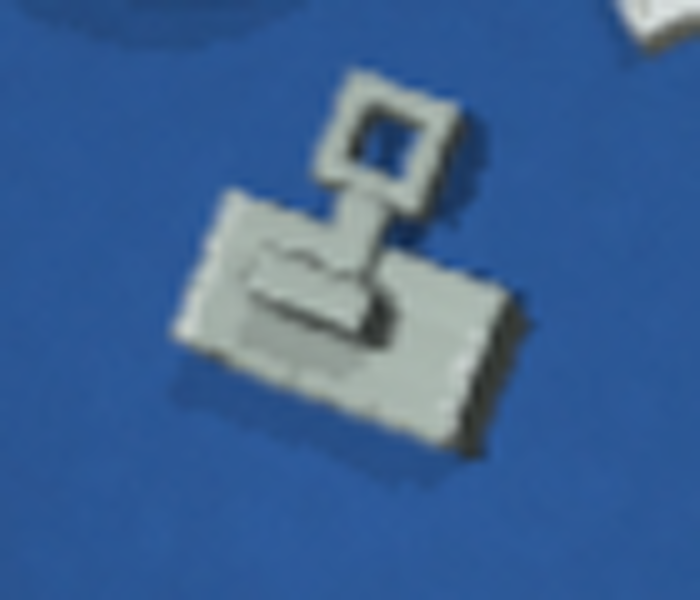

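View pics/tt.png

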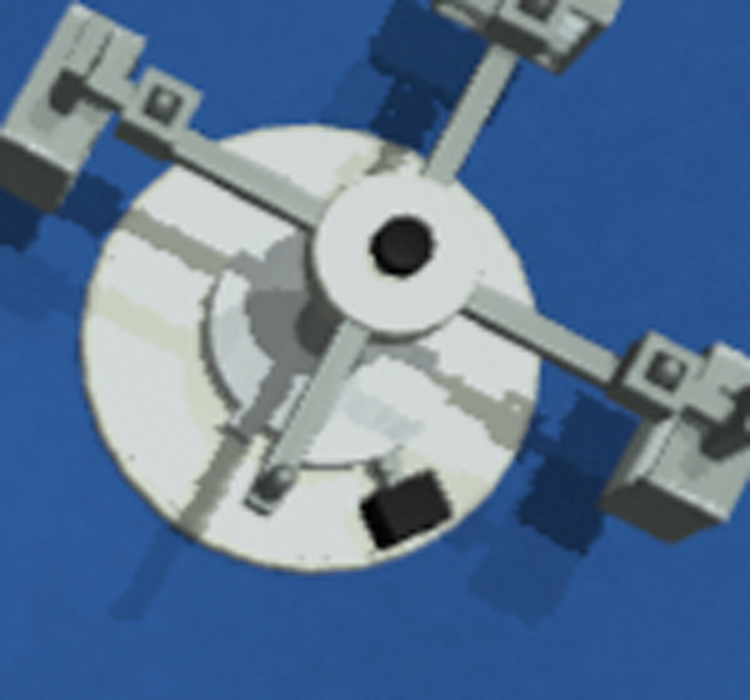

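View pics/st.png

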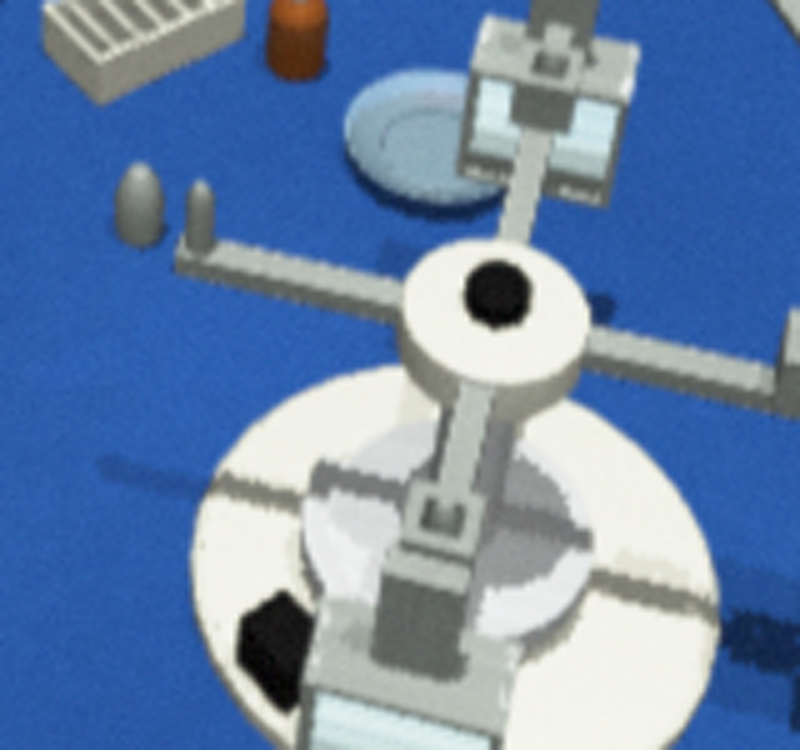

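View pics/sc.png

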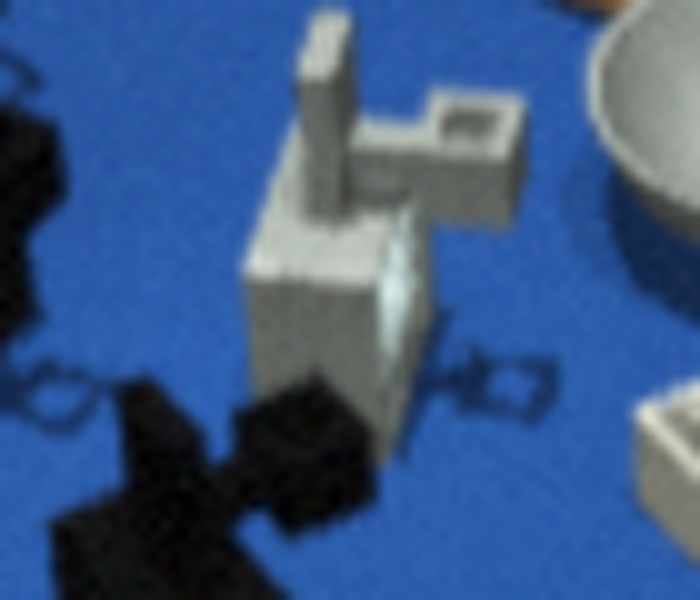

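```bash
cat >> h.py <<'E'
AX=np.array([0.638,-0.132])
def rows(targets,p0=None,M=None):
    """targets: (x,y,z,zangle deg). prints dp (mm) & turn relative to measured (or given) pose"""
    if p0 is None: p0,M=toolaxes()
    za=np.degrees(np.arctan2(M[1,2],M[0,2]))
    D=[];Tn=[]
    for x,y,z,a in targets:
        d=M.T@(np.array([x,y,z])-p0)*1000
        D.append([round(float(v),1) for v in d]);Tn.append(round(float((za-a+180)%360-180),1))
    print(D);print(Tn)
def arc(thdeg,d,r=.100,z=.179):
    th=np.radians(thdeg);u=np.array([np.cos(th),np.sin(th)]);t=np.array([-u[1],u[0]])
    P=AX+r*u-t*d;a=(thdeg+90+180)%360-180
    return (P[0],P[1],z,a)
E
python3 - <<'E'
from h import *
rows([(.45,-.3,.27,-90),arc(147.5,.038,z=.27),arc(147.5,.038)])
E
```

```text
[[-268.7, -29.3, -180.6], [-493.0, -29.3, -352.3], [-493.0, 61.7, -352.3]]
[26.5, 59.0, 59.0]
```

Request:
{"fn": "servo_tool", "kwargs": {"gripper": [1,1,1,1,1,1,1,1,1,1,1,1], "dp": [[-45,-30,-30],[-90,-30,-60],[-134,-30,-90],[-179,-30,-120],[-224,-30,-150],[-269,-30,-181],[-310,-30,-212],[-355,-30,-246],[-400,-30,-281],[-446,-30,-317],[-493,-30,-352],[-493,-30,-352]], "turn": [5,10,15,20,25,30,35,40,46,52,59,59], "newtons": 10}}

```text
time: 2.65
tool_pos: [0.576, -0.0388, 0.2702]
ee_rot: [-0.194, 0.194, 0.682, -0.679]
force: [-0.4, -0.9, 0.7]
width: 0.0005
```

```bash
python3 - <<'E'
from h import *
rows([arc(147.5,.038,z=.27),arc(147.5,.038)])
for n in("top","wrist"):
    f=bot.grab_frame(n);cv2.imwrite(f"pics/{n}1.png",f["color"])
    print(bot.tip_of("hook_foot",n),bot.tip_of("carousel_axis",n))
    for t in ("hook_foot","carousel_axis"):
        for x in bot.tip_of(t,n): print(n,t,onz(f,x['location'],.165,n=="wrist"))
E
```

```text
[[-2.3, 0.1, 7.3], [-2.5, 91.1, 7.6]]
[0.7, 0.7]
[{'location': [392.9, 190.7], 'conf': 0.88}] []
top hook_foot [ 0.5500929  -0.07649268  0.165     ]
[{'location': [327.7, 225.6], 'conf': 0.91}] [{'location': [323.0, 87.8], 'conf': 0.88}]
wrist hook_foot [ 0.54339233 -0.0770425   0.165     ]
wrist carousel_axis [ 0.63950386 -0.13108925  0.165     ]
```

View pics/wrist1.png

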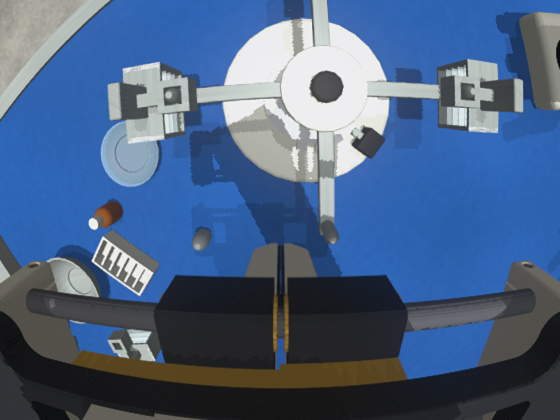

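View pics/top1.png

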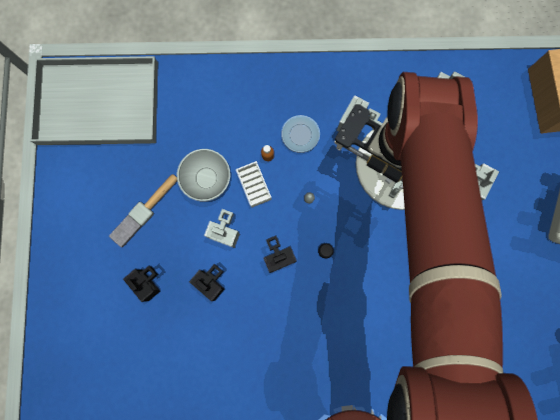

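```bash
sed -i 's/^AX=.*/AX=np.array([0.639,-0.1315])/' h.py; python3 - <<'E'
from h import *
f=bot.grab_frame("wrist")
for p in((367,142),(357,134)):
  for z in (.02,.03,.05):
    X=onz(f,p,z,True);d=X[:2]-AX;print(p,z,X.round(3),np.hypot(*d).round(4),np.degrees(np.arctan2(d[1],d[0]))%360)
rows([arc(147.5,.045)])
crop(f,(345,140),160,150,5,"w1c.png")
E
```

```text
(367, 142) 0.02 [ 0.556 -0.165  0.02 ] 0.0894 202.02893585329838
(367, 142) 0.03 [ 0.558 -0.163  0.03 ] 0.0867 201.37443238868389
(367, 142) 0.05 [ 0.562 -0.159  0.05 ] 0.0815 199.9392082625385
(357, 134) 0.02 [ 0.571 -0.159  0.02 ] 0.0731 202.1180168265946
(357, 134) 0.03 [ 0.573 -0.157  0.03 ] 0.0709 201.31754104126418
(357, 134) 0.05 [ 0.576 -0.154  0.05 ] 0.0665 199.5571978334822
[[-0.1, 91.8, -8.8]]
[-0.0]
w1c.png origin 265 65 scale 5
```

View pics/w1c.png

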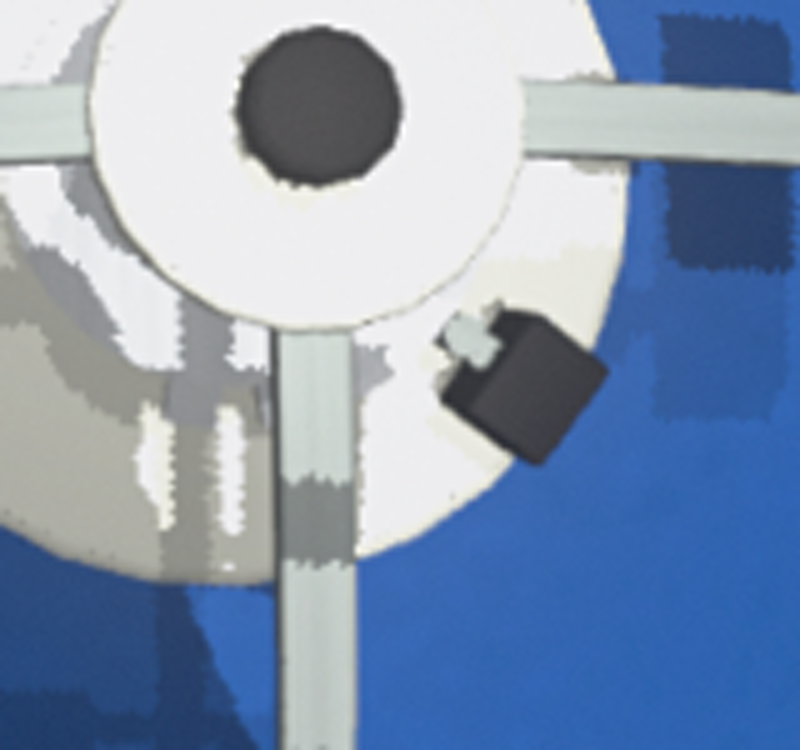

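Request:
{"fn": "servo_tool", "kwargs": {"gripper": [1,1,1,1], "dp": [[0,35,0],[0,70,0],[0,91,0],[0,91,0]], "turn": [0,0,0,0]}}

```text
time: 3.7
tool_pos: [0.573, -0.0465, 0.1782]
ee_rot: [0.199, -0.196, -0.679, 0.679]
force: [0.2, 0.5, -0.3]
width: 0.0002
```

```bash
python3 - <<'E'
from h import *
rows([arc(147.5,.0235+.013*(1-k/6)) for k in range(2,7,2)]+[arc(147.5+k,.0235) for k in (1,2,3,4,5,6)])
E
```

```text
[[-1.3, -0.8, 4.0], [-1.3, -0.8, 8.4], [-1.3, -0.8, 12.7], [-0.9, -0.8, 14.4], [-0.5, -0.8, 16.2], [-0.2, -0.8, 18.0], [0.1, -0.8, 19.7], [0.4, -0.8, 21.5], [0.6, -0.8, 23.3]]
[0.0, 0.0, 0.0, -1.0, -2.0, -3.0, -4.0, -5.0, -6.0]
```

Request:
{"fn": "servo_tool", "kwargs": {"gripper": [1,1,1,1,1,1,1,1,1,1,1,1], "dp": [[-1,0,3],[-1,0,6],[-1,0,9],[-1,0,11],[-1,0,13],[-1,0,15],[-0.5,0,16.5],[0,0,18],[0,0,19.5],[0,0,21],[0.5,0,22.5],[0.5,0,24]], "turn": [0,0,0,0,-0.5,-1,-2,-3,-4,-5,-5.5,-6]}}

```text
time: 5.2
tool_pos: [0.5611, -0.0655, 0.1797]
ee_rot: [-0.161, 0.161, 0.689, -0.688]
force: [1.0, 4.2, -0.0]
width: 0.0005
```

```bash
python3 - <<'E'
from h import *
f=bot.grab_frame("wrist");cv2.imwrite("pics/w2.png",f["color"])
for t,z in (("hook_foot",.165),("carousel_axis",.165)):
    for x in bot.tip_of(t,"wrist"):
        X=onz(f,x['location'],z,True);d=X[:2]-AX;print(t,x,X.round(4),np.degrees(np.arctan2(d[1],d[0]))%360)
s=bot.read_state();print(s["force"],s["tool_pos"])
rows([arc(154+4*k,.0235) for k in range(0,11)])
E
```

```text
hook_foot {'location': [318.7, 278.8], 'conf': 0.67} [ 0.5422 -0.081   0.165 ] 152.451999830336
carousel_axis {'location': [329.8, 74.5], 'conf': 0.66} [ 0.6378 -0.1314  0.165 ] 176.7167544434522
[ 0.25912801  3.94183552 -0.29887528] [ 0.56071931 -0.06622493  0.179645  ]
[[1.0, 0.6, 0.9], [2.4, 0.6, 7.9], [3.2, 0.6, 15.0], [3.5, 0.6, 22.2], [3.4, 0.6, 29.4], [2.7, 0.6, 36.5], [1.6, 0.6, 43.6], [-0.1, 0.6, 50.6], [-2.2, 0.6, 57.4], [-4.8, 0.6, 64.1], [-7.9, 0.6, 70.6]]
[-0.5, -4.5, -8.5, -12.5, -16.5, -20.5, -24.5, -28.5, -32.5, -36.5, -40.5]
```

View pics/w2.png

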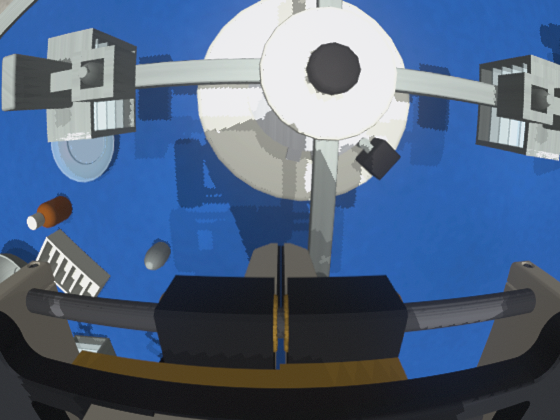

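Request:
{"fn": "servo_tool", "kwargs": {"gripper": [1,1,1,1,1,1,1,1,1,1,1,1], "dp": [[0.5,0.5,2],[1,0.5,4.5],[2,0.5,7.5],[3,0.5,11.5],[3.2,0.5,15],[3.4,0.5,18.5],[3.5,0.5,22],[3.4,0.5,26],[3.4,0.5,29.5],[3,0.5,33],[2.7,0.5,36.5],[1.6,0.5,42]], "turn": [-1,-2.5,-4.5,-6.5,-8.5,-10.5,-12.5,-14.5,-16.5,-18.5,-20.5,-23.5]}}

```text
time: 6.85
tool_pos: [0.5412, -0.103, 0.1794]
ee_rot: [-0.017, 0.017, 0.707, -0.707]
force: [3.6, 3.4, 2.4]
width: 0.0004
```

```bash
python3 - <<'E'
from h import *
f=bot.grab_frame("wrist");cv2.imwrite("pics/w3.png",f["color"])
for t,z in (("hook_foot",.165),("carousel_axis",.165)):
    for x in bot.tip_of(t,"wrist"):
        X=onz(f,x['location'],z,True);d=X[:2]-AX;print(t,x,X.round(4),np.degrees(np.arctan2(d[1],d[0]))%360)
s=bot.read_state();print(s["force"],s["tool_pos"],toolaxes()[1][:,2])
rows([arc(177+2*k,.0235) for k in range(0,13)])
E
```

```text
hook_foot {'location': [317.8, 281.0], 'conf': 0.61} [ 0.5285 -0.1241  0.165 ] 176.1562775406242
carousel_axis {'location': [328.3, 70.7], 'conf': 0.84} [ 0.6394 -0.1318  0.165 ] 322.44183403279027
carousel_axis {'location': [153.6, 286.1], 'conf': 0.65} [ 0.5274 -0.0281  0.165 ] 137.20568067095547
[1.03291217 1.1673177  1.06223724] [ 0.53951308 -0.10433967  0.17874726] [-5.28817537e-02 -9.98600466e-01  7.93085395e-04]
[[-0.8, -0.3, -1.6], [-0.0, -0.3, 1.9], [0.6, -0.2, 5.4], [1.1, -0.2, 9.0], [1.5, -0.2, 12.6], [1.8, -0.2, 16.1], [1.9, -0.2, 19.7], [1.9, -0.2, 23.3], [1.8, -0.2, 26.9], [1.6, -0.2, 30.5], [1.2, -0.2, 34.0], [0.7, -0.2, 37.6], [0.1, -0.2, 41.1]]
[-0.0, -2.0, -4.0, -6.0, -8.0, -10.0, -12.0, -14.0, -16.0, -18.0, -20.0, -22.0, -24.0]
```

View pics/w3.png

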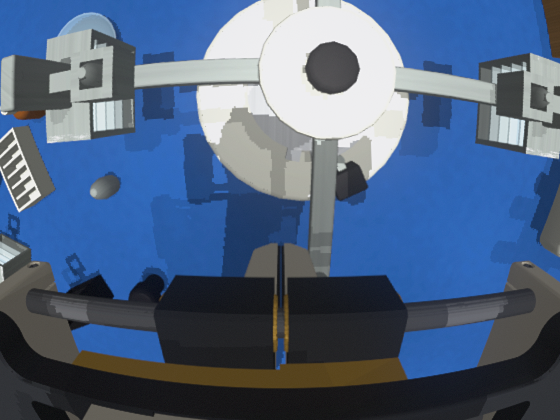

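Request:
{"fn": "servo_tool", "kwargs": {"gripper": [1,1,1,1,1,1,1,1,1,1], "dp": [[0,0,3],[0.5,0,6],[1,0,9],[1.5,0,12],[1.7,0,15],[1.9,0,18],[1.9,0,21],[1.9,0,24],[1.8,0,26.5],[1.7,0,29]], "turn": [-2,-4,-6,-7.5,-9,-11,-12.5,-14,-15.5,-17]}}

```text
time: 8.25
tool_pos: [0.5362, -0.1327, 0.1786]
ee_rot: [0.086, -0.088, 0.702, -0.702]
force: [-3.8, 2.8, -0.5]
width: 0.0004
```

```bash
python3 - <<'E'
from h import *
f=bot.grab_frame("wrist");crop(f,(320,150),160,150,5,"w4.png")
for t,z in (("hook_foot",.165),("carousel_axis",.165)):
    for x in bot.tip_of(t,"wrist"):
        X=onz(f,x['location'],z,True);d=X[:2]-AX;print(t,x,X.round(4),np.degrees(np.arctan2(d[1],d[0]))%360)
s=bot.read_state();print(s["force"],s["tool_pos"],toolaxes()[1][:,2])
rows([arc(193+1*k,.0235) for k in range(0,13)])
E
```

```text
w4.png origin 240 75 scale 5
hook_foot {'location': [318.9, 277.4], 'conf': 0.77} [ 0.5326 -0.1562  0.165 ] 193.0547836731872
carousel_axis {'location': [327.7, 68.8], 'conf': 0.91} [ 0.6389 -0.131   0.165 ] 100.92136485658348
[-1.91837454  2.035959   -0.06929643] [ 0.53742044 -0.13321369  0.17881225] [ 2.41743000e-01 -9.70339924e-01  8.68524478e-04]
[[0.6, -0.2, -2.3], [1.0, -0.2, -0.6], [1.4, -0.2, 1.2], [1.8, -0.2, 2.9], [2.1, -0.2, 4.7], [2.4, -0.2, 6.4], [2.7, -0.2, 8.2], [2.9, -0.2, 10.0], [3.1, -0.2, 11.8], [3.3, -0.2, 13.6], [3.5, -0.2, 15.3], [3.6, -0.2, 17.1], [3.7, -0.2, 18.9]]
[1.0, -0.0, -1.0, -2.0, -3.0, -4.0, -5.0, -6.0, -7.0, -8.0, -9.0, -10.0, -11.0]
```

View pics/w4.png

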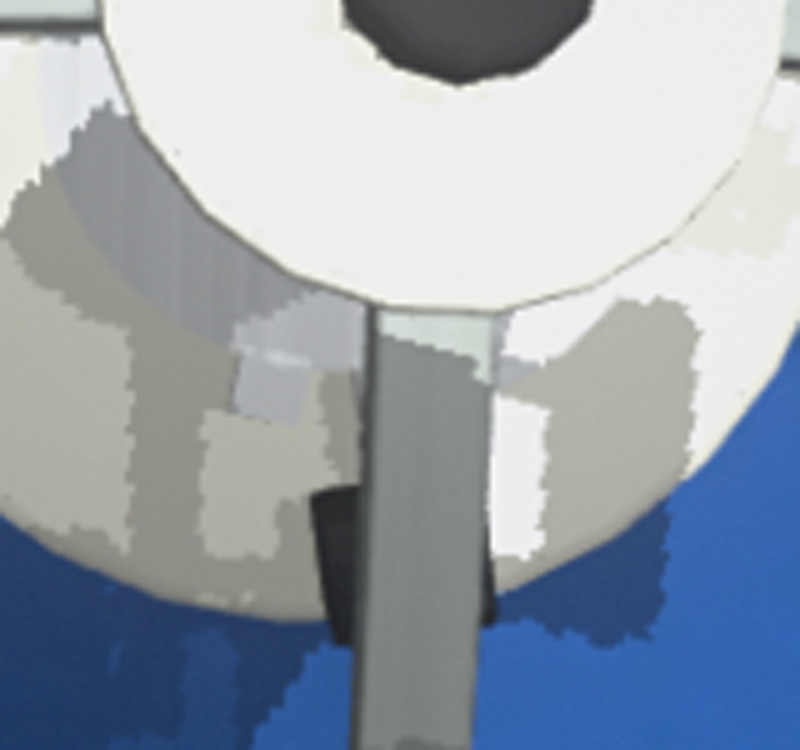

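Request:
{"fn": "servo_tool", "kwargs": {"gripper": [1,1,1,1,1], "dp": [[0.5,0,1.5],[1,0,3],[1.4,0,4.2],[1.8,0,5.2],[2,0,6]], "turn": [-1,-1.5,-2,-2.7,-3.3]}}

```text
time: 9.02
tool_pos: [0.5378, -0.1381, 0.1792]
ee_rot: [0.108, -0.106, 0.699, -0.699]
force: [1.8, 5.1, -2.2]
width: 0.0004
```

Request:
{"fn": "servo_tool", "kwargs": {"gripper": [1,1,1], "dp": [[0.2,0,0.9],[0.4,0,1.8],[0.4,0,1.8]], "turn": [-0.5,-1,-1]}}

```text
time: 9.4
tool_pos: [0.5377, -0.1408, 0.1795]
ee_rot: [-0.113, 0.112, -0.698, 0.698]
force: [1.7, 4.3, -1.2]
width: 0.0004
```

Request:
{"fn": "servo_tool", "kwargs": {"gripper": [1,1,1], "dp": [[0.2,0,0.9],[0.4,0,1.8],[0.4,0,1.8]], "turn": [-0.5,-1,-1]}}

```text
time: 9.78
tool_pos: [0.5376, -0.1432, 0.1795]
ee_rot: [-0.119, 0.118, -0.697, 0.698]
force: [1.6, 2.6, -0.6]
width: 0.0004
```

Request:
{"fn": "servo_tool", "kwargs": {"gripper": [1,1,1], "dp": [[0.2,0,0.9],[0.3,0,1.5],[0.3,0,1.5]], "turn": [-0.5,-0.9,-0.9]}}

```text
time: 10.15
tool_pos: [0.5374, -0.1444, 0.1793]
ee_rot: [-0.124, 0.124, -0.696, 0.696]
force: [1.0, 0.7, 1.3]
width: 0.0007
```

```bash
python3 - <<'E'
from h import *
f=bot.grab_frame("wrist");crop(f,(320,150),160,150,5,"w5.png")
for t,z in (("hook_foot",.165),("carousel_axis",.165)):
    for x in bot.tip_of(t,"wrist"):
        X=onz(f,x['location'],z,True);d=X[:2]-AX;print(t,x,X.round(4),np.degrees(np.arctan2(d[1],d[0]))%360)
s=bot.read_state();print(s["force"],s["tool_pos"],toolaxes()[1][:,2])
E
```

```text
w5.png origin 240 75 scale 5
hook_foot {'location': [318.5, 277.7], 'conf': 0.68} [ 0.5357 -0.1682  0.165 ] 199.53290722773565
carousel_axis {'location': [327.7, 69.5], 'conf': 0.6} [ 0.6392 -0.132   0.165 ] 290.1522699727927
[-0.17433905  1.12511532  0.10481151] [ 0.53702005 -0.14445185  0.17906967] [ 3.44978817e-01 -9.38610404e-01  3.55183739e-04]
```

View pics/w5.png

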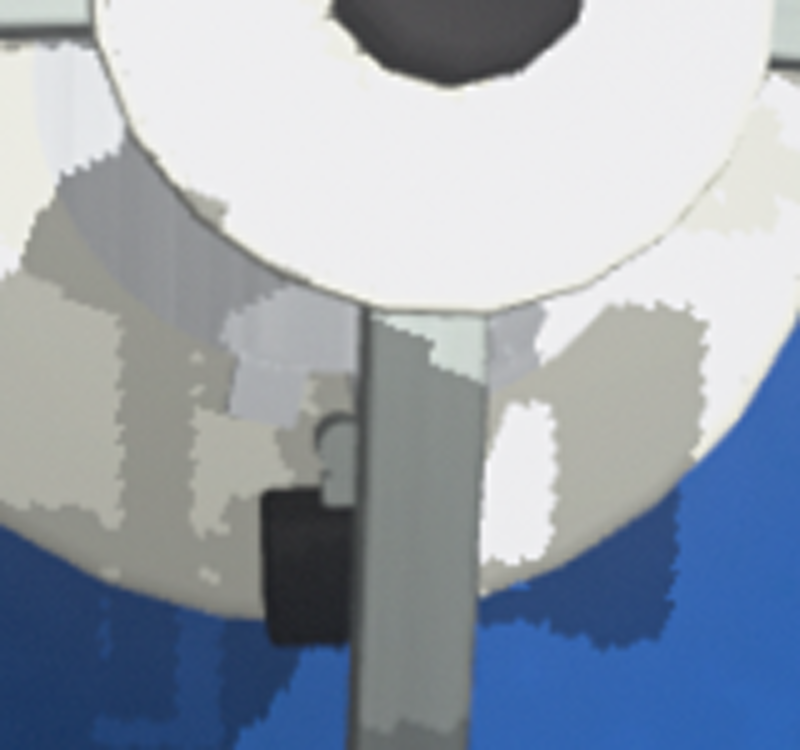

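Request:
{"fn": "servo_tool", "kwargs": {"gripper": [1,1], "dp": [[0.2,0,0.9],[0.2,0,0.9]], "turn": [-0.5,-0.5]}}

```text
time: 10.55
tool_pos: [0.5372, -0.145, 0.179]
ee_rot: [0.127, -0.127, 0.696, -0.696]
force: [0.3, 0.6, 0.7]
width: 0.0005
```

Request:
{"fn": "servo_tool", "kwargs": {"gripper": [1,1], "dp": [[0.2,0,0.9],[0.2,0,0.9]], "turn": [-0.5,-0.5]}}

```text
time: 10.8
tool_pos: [0.5374, -0.1459, 0.179]
ee_rot: [-0.13, 0.13, -0.695, 0.695]
force: [-0.3, -0.3, 1.1]
width: 0.0005
```

```bash
python3 - <<'E'
from h import *
f=bot.grab_frame("wrist");crop(f,(320,150),160,150,5,"w6.png")
s=bot.read_state();print(s["force"],s["tool_pos"],toolaxes()[1][:,2])
E
```

```text
w6.png origin 240 75 scale 5
[-1.1861895   0.9585291   0.17871512] [ 0.53747152 -0.14590023  0.17900817] [ 3.61620373e-01 -9.32325428e-01 -5.06432707e-05]
```

View pics/w6.png

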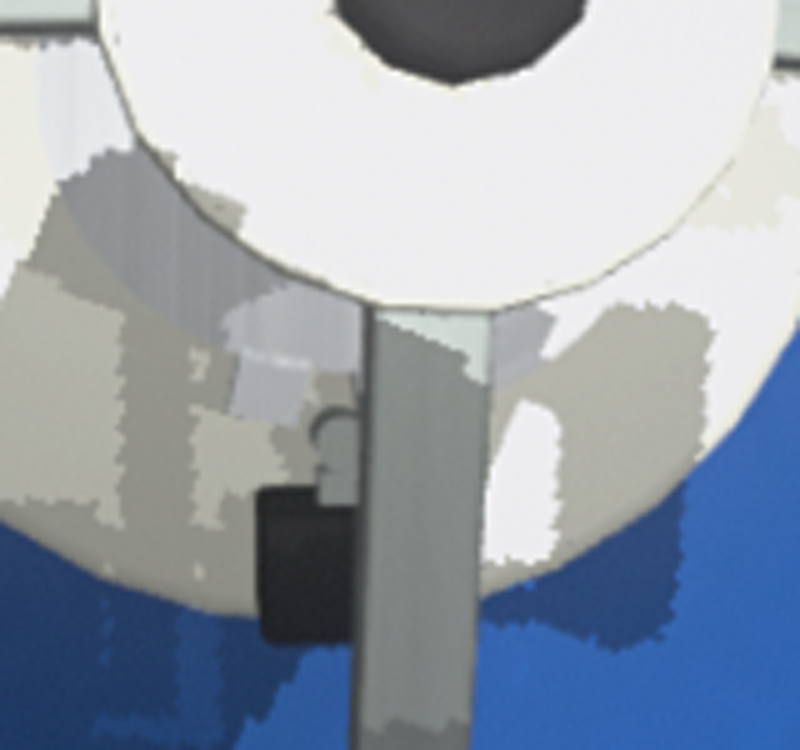

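Request:
{"fn": "servo_tool", "kwargs": {"gripper": [1,1], "dp": [[0.2,0,0.8],[0.2,0,0.8]], "turn": [-0.5,-0.5]}}

```text
time: 11.1
tool_pos: [0.538, -0.1467, 0.1791]
ee_rot: [-0.133, 0.133, -0.694, 0.695]
force: [-0.4, 0.5, 0.1]
width: 0.0006
```

Request:
{"fn": "servo_tool", "kwargs": {"gripper": [1,1], "dp": [[0.2,0,0.8],[0.2,0,0.8]], "turn": [-0.5,-0.5]}}

```text
time: 11.35
tool_pos: [0.5382, -0.1474, 0.1792]
ee_rot: [-0.136, 0.136, -0.694, 0.694]
force: [-0.8, 1.7, -1.2]
width: 0.0006
```

Request:
{"fn": "servo_tool", "kwargs": {"gripper": [1,1], "dp": [[0.2,0,0.8],[0.2,0,0.8]], "turn": [-0.4,-0.4]}}

```text
time: 11.6
tool_pos: [0.5382, -0.1478, 0.1792]
ee_rot: [0.139, -0.139, 0.693, -0.693]
force: [-0.4, 0.7, -0.1]
width: 0.0006
```

```bash
python3 - <<'E'
from h import *
f=bot.grab_frame("wrist");crop(f,(320,150),160,150,5,"w7.png")
for t,z in (("hook_foot",.165),("carousel_axis",.165)):
    for x in bot.tip_of(t,"wrist"):
        X=onz(f,x['location'],z,True);d=X[:2]-AX;print(t,x,X.round(4),np.degrees(np.arctan2(d[1],d[0]))%360)
s=bot.read_state();print(s["force"],s["tool_pos"],toolaxes()[1][:,2])
E
```

```text
w7.png origin 240 75 scale 5
hook_foot {'location': [320.6, 279.4], 'conf': 0.94} [ 0.5369 -0.173   0.165 ] 202.13944445317614
carousel_axis {'location': [326.8, 71.9], 'conf': 0.71} [ 0.638 -0.131  0.165] 155.29896401037914
[-0.23222714  1.44163478 -0.50529804] [ 0.53821089 -0.14776644  0.17918831] [ 3.84854327e-01 -9.22977299e-01 -2.28501733e-04]
```

View pics/w7.png

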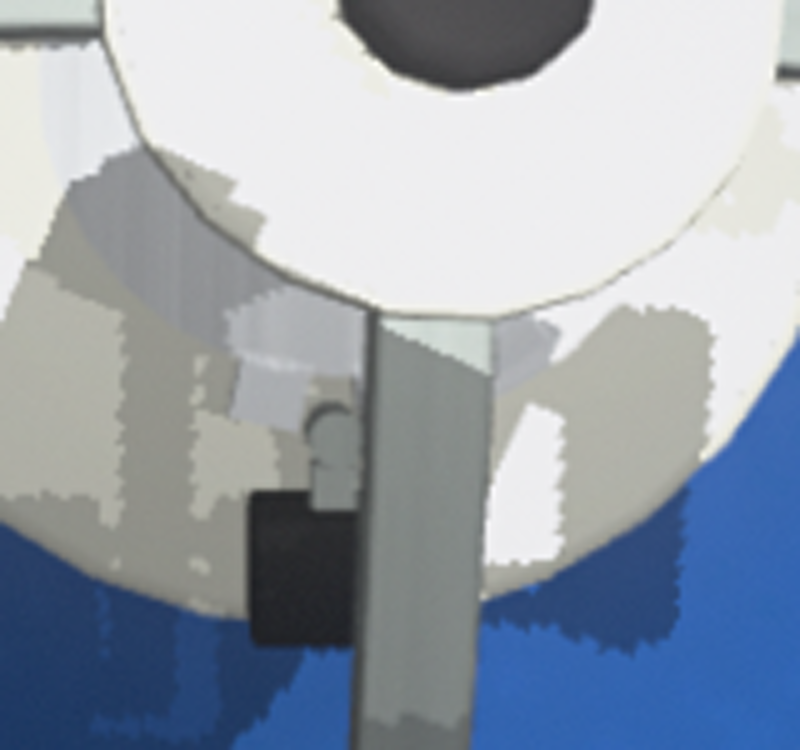

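Request:
{"fn": "servo_tool", "kwargs": {"gripper": [1,1], "dp": [[0.2,0,0.8],[0.2,0,0.8]], "turn": [-0.4,-0.4]}}

```text
time: 12.0
tool_pos: [0.5383, -0.1485, 0.1792]
ee_rot: [0.141, -0.141, 0.693, -0.693]
force: [-0.5, 2.2, -0.2]
width: 0.0005
```

Request:
{"fn": "servo_tool", "kwargs": {"gripper": [1,1], "dp": [[0.2,0,0.8],[0.2,0,0.8]], "turn": [-0.4,-0.4]}}

```text
time: 12.25
tool_pos: [0.5386, -0.1496, 0.1792]
ee_rot: [0.144, -0.143, 0.692, -0.692]
force: [-0.4, 1.7, -1.4]
width: 0.0007
```

```bash
python3 - <<'E'
from h import *
f=bot.grab_frame("wrist");crop(f,(320,150),160,150,5,"w8.png")
S=bot.grab_frame("side");crop(S,(350,290),160,150,5,"s8.png")
s=bot.read_state();print(s["force"],s["tool_pos"],toolaxes()[1][:,2])
E
```

```text
w8.png origin 240 75 scale 5
s8.png origin 270 215 scale 5
[-0.43154602  1.67901143 -0.69478087] [ 0.53855042 -0.14963886  0.1791871 ] [ 3.97412809e-01 -9.17639939e-01  3.45436144e-05]
```

View pics/w8.png

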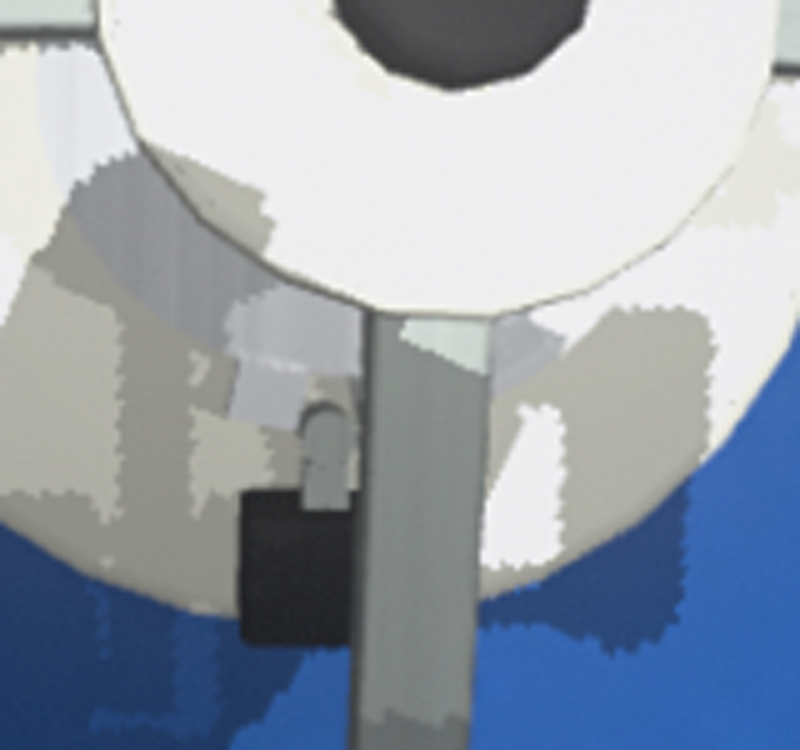

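View pics/s8.png

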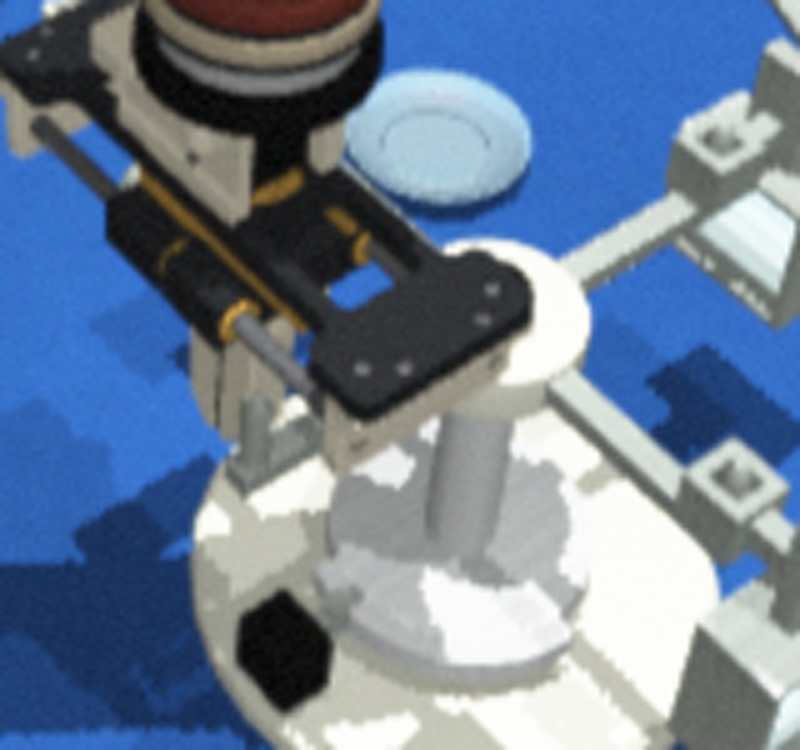

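```bash
python3 - <<'E'
from h import *
W=bot.grab_frame("wrist");S=bot.grab_frame("side")
def rep(n,X):
    d=X[:2]-AX;print(n,X.round(4),"r",np.hypot(*d).round(4),"ang",(np.degrees(np.arctan2(d[1],d[0]))%360).round(2))
X,e=tri([ray(W,(305,159),True),ray(S,(337,333))]);rep("roller tip",X);print(e)
for p,n in(((288,174),"bl nl"),((289,203),"bl fl"),((305,177),"rodroot")):
  for z in (.03,.04,.05): rep(n+str(z),onz(W,p,z,True))
# arm edges at z .165
for p in((314.5,140),(337.5,140),(311.5,220),(334,220)):rep("edge",onz(W,p,.165,True))
rep("hubbtn",onz(W,(327,72),.183,True))
E
```

```text
roller tip [ 0.5833 -0.1536  0.0452] r 0.0599 ang 201.65
[np.float64(0.0004916538212501271), np.float64(0.0004916538212501523)]
bl nl0.03 [ 0.5635 -0.1471  0.03  ] r 0.0771 ang 191.65
bl nl0.04 [ 0.565  -0.1461  0.04  ] r 0.0754 ang 191.2
bl nl0.05 [ 0.5665 -0.1452  0.05  ] r 0.0738 ang 190.72
bl fl0.03 [ 0.5386 -0.159   0.03  ] r 0.1041 ang 195.33
bl fl0.04 [ 0.541  -0.1577  0.04  ] r 0.1014 ang 194.96
bl fl0.05 [ 0.5434 -0.1563  0.05  ] r 0.0988 ang 194.56
rodroot0.03 [ 0.5672 -0.1625  0.03  ] r 0.0783 ang 203.36
rodroot0.04 [ 0.5686 -0.1611  0.04  ] r 0.0764 ang 202.78
rodroot0.05 [ 0.57   -0.1596  0.05  ] r 0.0745 ang 202.17
edge [ 0.6048 -0.1397  0.165 ] r 0.0351 ang 193.41
edge [ 0.6095 -0.15    0.165 ] r 0.0348 ang 212.15
edge [ 0.567  -0.1553  0.165 ] r 0.0758 ang 198.33
edge [ 0.5716 -0.1662  0.165 ] r 0.0758 ang 207.23
hubbtn [ 0.6347 -0.1303  0.183 ] r 0.0045 ang 164.47
```

```bash
python3 - <<'E'
from h import *
S=bot.grab_frame("side");crop(S,(338,335),60,56,12,"s9.png")
W=bot.grab_frame("wrist");crop(W,(308,160),60,50,13,"w9.png")
E
```

```text
s9.png origin 308 307 scale 12
w9.png origin 278 135 scale 13
```

View pics/s9.png

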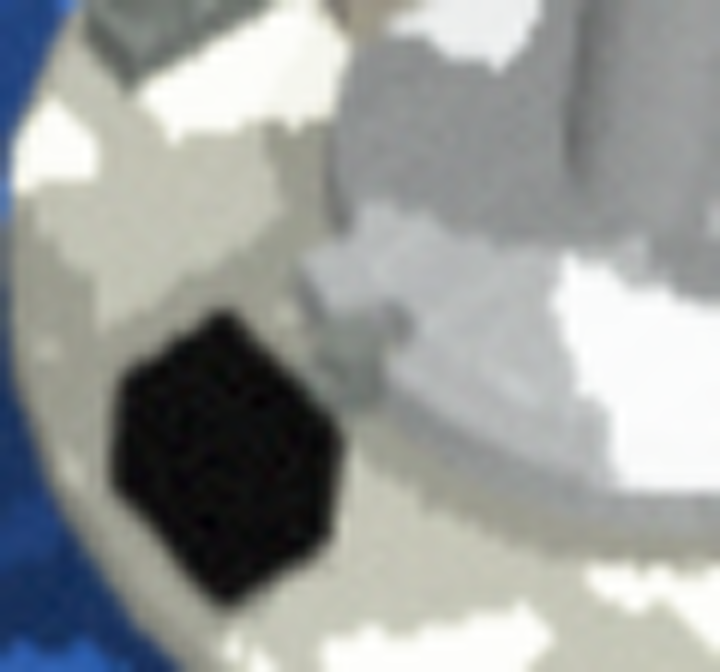

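View pics/w9.png

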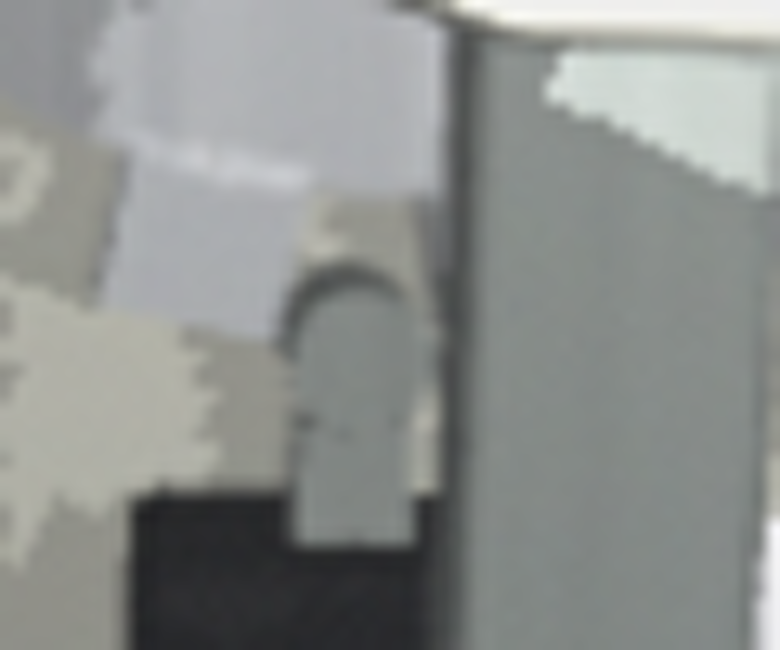

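Request:
{"fn": "servo_tool", "kwargs": {"gripper": [1,1], "dp": [[0.2,0,0.7],[0.2,0,0.7]], "turn": [-0.3,-0.3]}}

```text
time: 12.8
tool_pos: [0.5387, -0.1503, 0.1792]
ee_rot: [0.146, -0.145, 0.692, -0.692]
force: [0.5, 2.3, -1.0]
width: 0.0006
```

Request:
{"fn": "servo_tool", "kwargs": {"gripper": [1,1], "dp": [[0.2,0,0.7],[0.2,0,0.7]], "turn": [-0.3,-0.3]}}

```text
time: 13.05
tool_pos: [0.5388, -0.1511, 0.1792]
ee_rot: [-0.147, 0.147, -0.692, 0.692]
force: [0.1, 1.5, -0.7]
width: 0.0006
```

```bash
python3 - <<'E'
from h import *
S=bot.grab_frame("side");crop(S,(338,335),60,56,12,"s10.png")
W=bot.grab_frame("wrist");crop(W,(308,160),60,50,13,"w10.png")
print(bot.read_state()['force'])
E
```

```text
s10.png origin 308 307 scale 12
w10.png origin 278 135 scale 13
[ 1.6120174   1.65266763 -1.08735627]
```

View pics/w10.png

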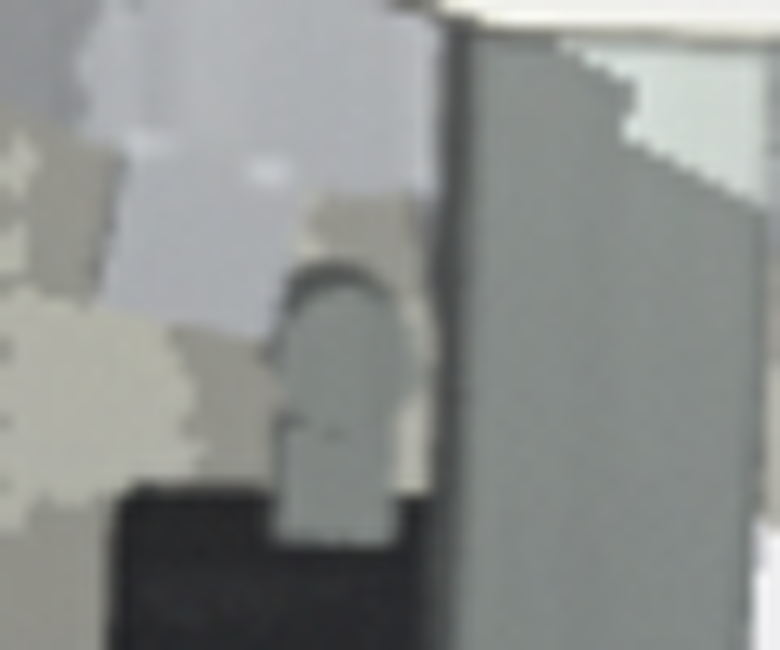

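Request:
{"fn": "servo_tool", "kwargs": {"gripper": [1,1], "dp": [[0.2,0,0.7],[0.2,0,0.7]], "turn": [-0.3,-0.3]}}

```text
time: 13.4
tool_pos: [0.5389, -0.1515, 0.1792]
ee_rot: [0.149, -0.149, 0.691, -0.691]
force: [1.3, 2.6, 0.2]
width: 0.0003
```

Request:
{"fn": "servo_tool", "kwargs": {"gripper": [1,1], "dp": [[0.2,0,0.7],[0.2,0,0.7]], "turn": [-0.3,-0.3]}}

```text
time: 13.65
tool_pos: [0.5389, -0.1518, 0.1792]
ee_rot: [0.151, -0.151, 0.691, -0.69]
force: [-0.1, 3.8, -0.3]
width: 0.0006
```

Request:
{"fn": "servo_tool", "kwargs": {"gripper": [1,1], "dp": [[0.2,0,0.7],[0.2,0,0.7]], "turn": [-0.3,-0.3]}}

```text
time: 13.9
tool_pos: [0.5389, -0.1522, 0.1792]
ee_rot: [0.153, -0.153, 0.691, -0.69]
force: [0.2, 4.4, -0.1]
width: 0.0002
```

```bash
python3 - <<'E'
from h import *
S=bot.grab_frame("side");crop(S,(338,335),60,56,12,"s11.png")
W=bot.grab_frame("wrist");crop(W,(308,160),60,50,13,"w11.png")
print(bot.read_state()['force'])
E
```

```text
s11.png origin 308 307 scale 12
w11.png origin 278 135 scale 13
[0.91282507 5.88469211 0.16114488]
```

View pics/w11.png

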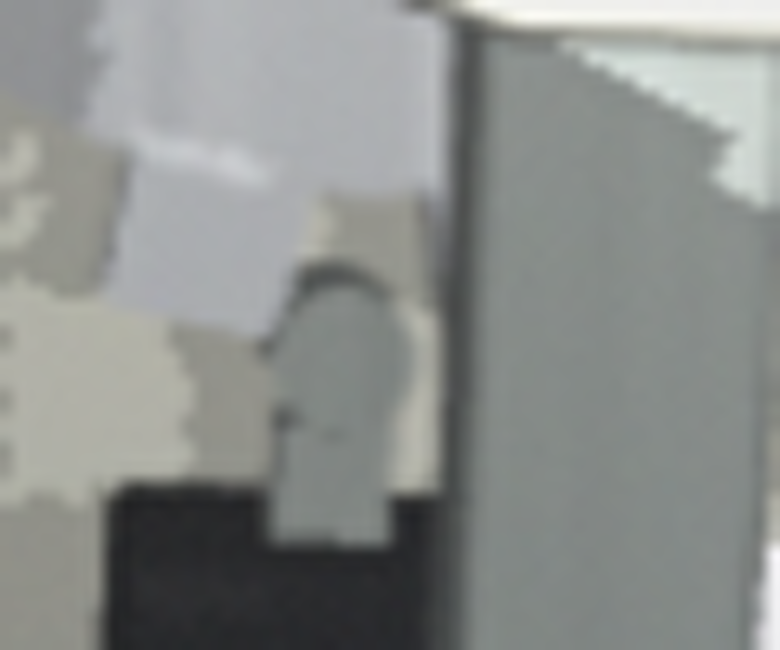

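View pics/s11.png

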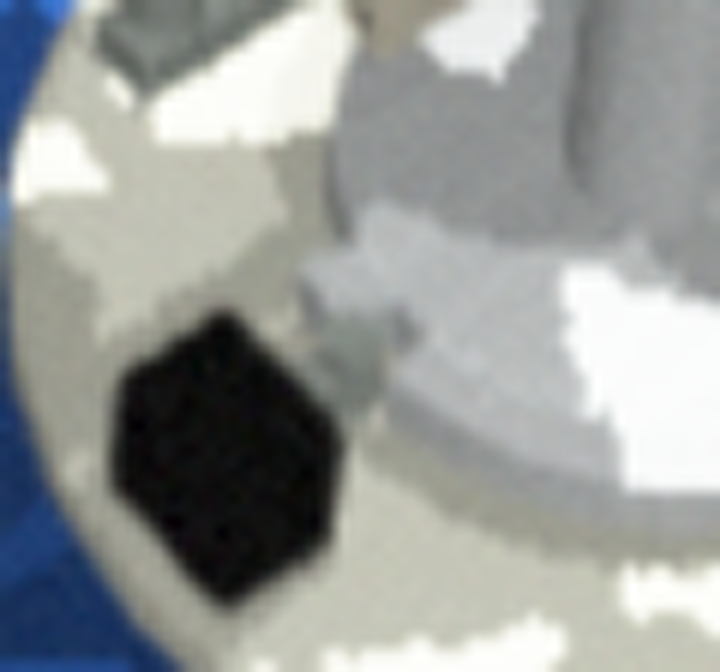

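Request:
{"fn": "servo_tool", "kwargs": {"gripper": [1,1,1], "dp": [[0,0,0.8],[0,0,1.5],[0,0,1.5]], "turn": [0,0,0]}}

```text
time: 14.38
tool_pos: [0.5391, -0.1526, 0.1791]
ee_rot: [0.153, -0.153, 0.691, -0.689]
force: [-0.9, 6.5, 1.1]
width: 0.0004
```

Request:
{"fn": "servo_tool", "kwargs": {"gripper": [1,1,1,1,1,1,1,1], "dp": [[0,0,-1],[0,0,-3],[0,0,-8],[0,0,-15],[0,-20,-20],[0,-50,-25],[0,-85,-25],[0,-85,-25]], "turn": [0,0,0,0,0,0,0,0]}}

```text
time: 15.38
tool_pos: [0.5303, -0.1327, 0.267]
ee_rot: [-0.154, 0.15, -0.689, 0.692]
force: [0.3, -0.3, -0.5]
width: 0.0004
```

```bash
python3 - <<'E'
from h import *
W=bot.grab_frame("wrist");cv2.imwrite("pics/w12.png",W["color"])
S=bot.grab_frame("side");crop(S,(338,335),60,56,12,"s12.png")
def rep(n,X):
    d=X[:2]-AX;print(n,X.round(4),"r",np.hypot(*d).round(4),"ang",(np.degrees(np.arctan2(d[1],d[0]))%360).round(2))
for t in ("hook_foot","carousel_axis"):
    for x in bot.tip_of(t,"wrist"): print(x);rep(t,onz(W,x['location'],.165,True))
for t in ("carrier_tab","carrier_sleeve"):
    for x in bot.tip_of(t,"wrist"): print(t,x)
print(bot.read_state()['force'],toolaxes())
E
```

```text
s12.png origin 308 307 scale 12
{'location': [332.2, 226.5], 'conf': 0.82}
hook_foot [ 0.5392 -0.1761  0.165 ] r 0.1093 ang 204.06
{'location': [337.6, 92.9], 'conf': 0.76}
carousel_axis [ 0.6356 -0.1327  0.165 ] r 0.0036 ang 198.86
carrier_tab {'location': [35.7, 180.9], 'conf': 0.65}
carrier_tab {'location': [33.7, 16.5], 'conf': 0.56}
carrier_sleeve {'location': [44.3, 148.4], 'conf': 0.88}
carrier_sleeve {'location': [8.8, 83.8], 'conf': 0.62}
[-0.41499748 -0.44204857 -1.05256605] (array([ 0.52822555, -0.13200886,  0.26291064]), array([[-9.07016503e-01, -2.72831152e-03,  4.21086237e-01],
       [-4.21088790e-01,  4.12611023e-04, -9.07019328e-01],
       [ 2.30088646e-03, -9.99996193e-01, -1.52310640e-03]]))
```

View pics/w12.png

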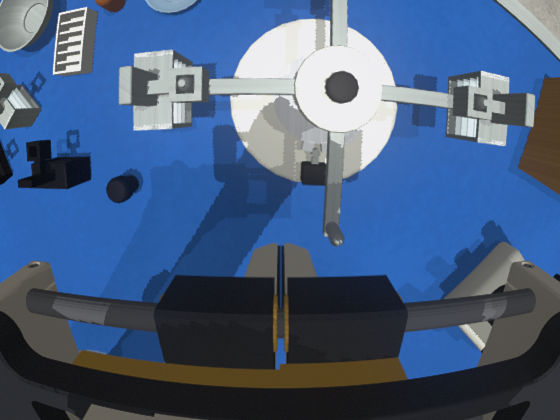

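View pics/s12.png

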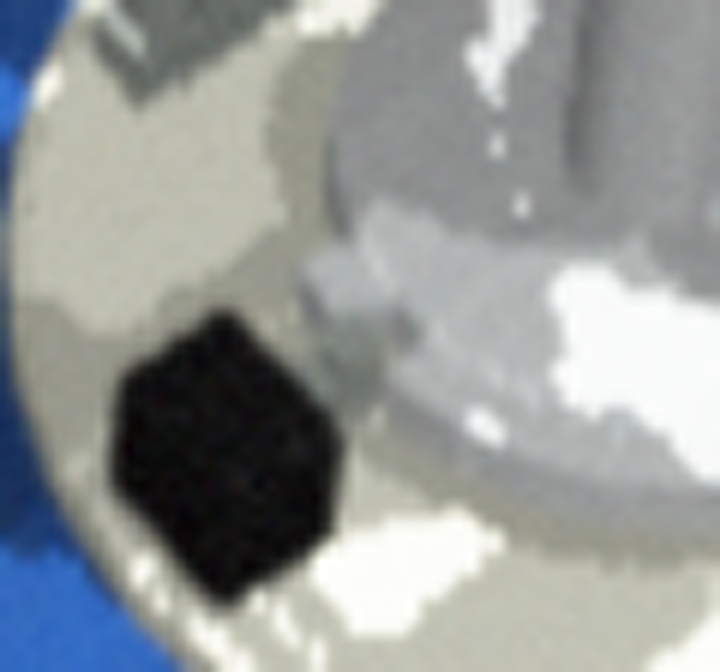

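```bash
python3 - <<'E'
from h import *
W=bot.grab_frame("wrist");crop(W,(318,150),60,50,13,"w13.png")
def P(x,y): rows([(x,y,.25,-110)])
print(np.degrees(np.arctan2(*toolaxes()[1][[1,0],2])))
# carrier yaw from top picture edges (first frame) : rack long edge at z=.062, T calibration
import cv2
T=bot.grab_frame("top")
o=(187,202)
def px(a,b): return (o[0]+a/10,o[1]+b/10)
a=onz(T,px(232,190),.062);b=onz(T,px(512,295),.062);c=onz(T,px(178,335),.062);d=onz(T,px(450,445),.062)
print(a,b,c,d,"centre",(a+b+c+d)/4)
v=b-a;w=d-c;print(np.degrees(np.arctan2(v[1],v[0])),np.degrees(np.arctan2(w[1],w[0])),np.linalg.norm(v),np.linalg.norm(a-c))
tt=[onz(T,px(*q),.112) for q in((268,245),(385,290),(247,285),(360,330))];print("tabtop",np.mean(tt,0))
ss=[onz(T,px(*q),.090) for q in((352,70),(465,105),(315,172),(420,215))];print("sl",np.mean(ss,0))
e=np.mean(ss,0)-np.mean(tt,0);print(np.degrees(np.arctan2(e[1],e[0])),np.hypot(*e[:2]))
E
```

```text
w13.png origin 288 125 scale 13
-65.08771104906344
[0.50846283 0.29932441 0.062     ] [0.4847568  0.23872624 0.062     ] [0.47716776 0.3107167  0.062     ] [0.4526308  0.25205375 0.062     ] centre [0.48075455 0.27520528 0.062     ]
-111.36546187945092 -112.69810066991631 0.06507006354613988 0.03330413772852471
tabtop [0.4815557  0.27467121 0.112     ]
sl [0.51492121 0.26230037 0.09      ]
-20.343142865704355 0.03558504005732282
```

View pics/w13.png

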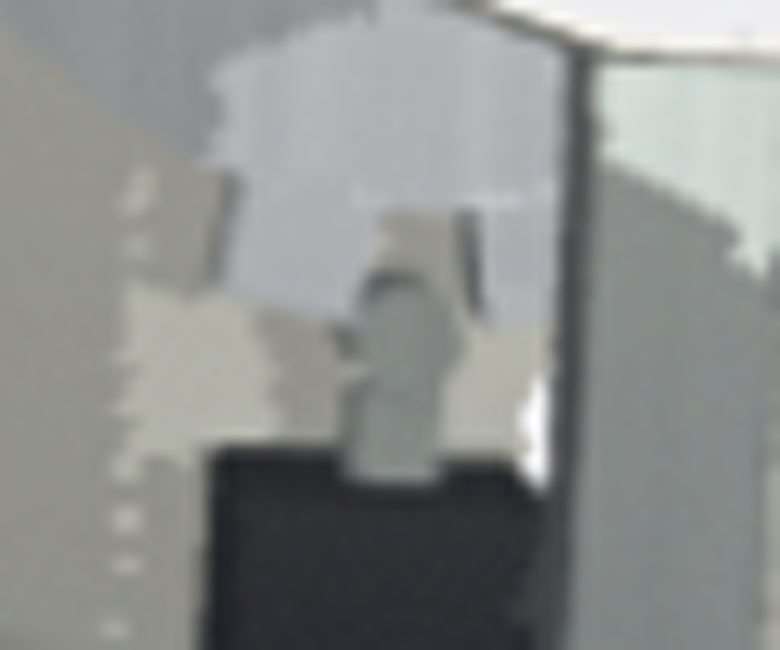

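```bash
python3 - <<'E'
from h import *
T=bot.grab_frame("top")
print("black tab",onz(T,(278,256),.1),onz(T,(207,283),.1))
rows([(.481,.275,.26,-111.5)])
E
```

```text
black tab [0.42867372 0.15299242 0.1       ] [0.37558623 0.2992524  0.1       ]
[[-128.2, 3.7, -389.2]]
[46.4]
```

Request:
{"fn": "servo_tool", "kwargs": {"gripper": [0.45,0.45,0.45,0.45,0.45,0.45,0.45,0.45,0.45,0.45,0.45,0.45], "dp": [[-8,0,-25],[-20,2,-60],[-33,4,-100],[-46,4,-140],[-59,4,-180],[-72,4,-220],[-86,4,-260],[-99,4,-300],[-112,4,-340],[-122,4,-370],[-128,4,-389],[-128,4,-389]], "turn": [3,7,12,17,22,27,32,37,41,44,46.4,46.4]}}

```text
time: 17.32
tool_pos: [0.4803, 0.2767, 0.2597]
ee_rot: [-0.131, 0.13, 0.695, -0.695]
force: [-0.9, -0.3, 0.1]
width: 0.0511
```

```bash
python3 - <<'E'
from h import *
W=bot.grab_frame("wrist");cv2.imwrite("pics/w14.png",W["color"])
for t,z in (("carrier_tab",.087),("carrier_sleeve",.066),("carrier",0)):
    for x in bot.tip_of(t,"wrist"): print(t,x,onz(W,x['location'],z,True).round(4))
T=bot.grab_frame("top");crop(T,(410,165),150,140,5,"t14.png")
p,M=toolaxes();print(p,np.degrees(np.arctan2(M[1,2],M[0,2])),M[:,1])
for X in((.4815,.2747,.112),): print(proj(W,X,True))
E
```

```text
carrier_tab {'location': [287.6, 293.1], 'conf': 0.86} [0.3702 0.3096 0.087 ]
carrier_tab {'location': [409.9, 203.4], 'conf': 0.81} [0.4207 0.1502 0.087 ]
carrier_tab {'location': [282.0, 195.9], 'conf': 0.63} [0.4773 0.2749 0.087 ]
carrier_sleeve {'location': [279.6, 155.7], 'conf': 0.93} [0.5137 0.2634 0.066 ]
carrier_sleeve {'location': [384.1, 173.5], 'conf': 0.87} [0.456  0.1636 0.066 ]
carrier_sleeve {'location': [296.7, 259.1], 'conf': 0.59} [0.397  0.2878 0.066 ]
carrier {'location': [286.2, 263.4], 'conf': 0.87} [0.366  0.3113 0.    ]
carrier {'location': [278.4, 179.2], 'conf': 0.68} [0.479  0.2786 0.    ]
t14.png origin 335 95 scale 5
[0.48172046 0.2731858  0.26019636] -111.60579437183829 [ 1.71846535e-04 -7.59758329e-04 -9.99999697e-01]
[280.71440935 198.28184887]
```

View pics/w14.png

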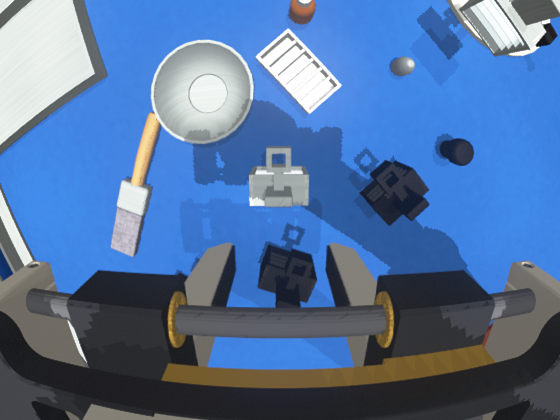

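View pics/t14.png

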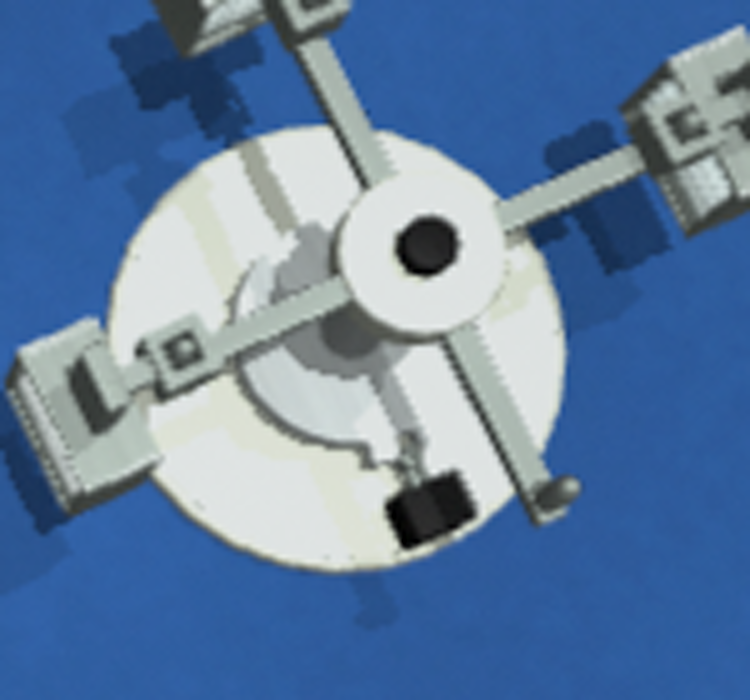

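Request:
{"fn": "servo_tool", "kwargs": {"gripper": [0.45,0.45,0.45,0.45,0.45,0.45,0.45,0.45,1,1,1,1], "dp": [[0,30,0],[0,60,0],[0,90,0],[0,120,0],[0,145,0],[0,160,0],[0,165,0],[0,165,0],[0,165,0],[0,165,0],[0,165,0],[0,165,0]], "turn": [0,0,0,0,0,0,0,0,0,0,0,0], "newtons": 25}}

```text
time: 19.08
tool_pos: [0.4812, 0.2749, 0.0954]
ee_rot: [-0.132, 0.132, 0.695, -0.695]
force: [0.1, -0.8, 0.9]
width: 0.0258
```

Request:
{"fn": "servo_tool", "kwargs": {"gripper": [1,1,1,1,1,1,1], "dp": [[0,0,0],[0,0,0],[0,-10,0],[0,-30,0],[0,-55,0],[0,-55,0],[0,-55,0]], "turn": [0,0,0,0,0,0,0]}}

```text
time: 19.95
tool_pos: [0.4806, 0.2743, 0.1495]
ee_rot: [0.132, -0.131, -0.694, 0.695]
force: [-0.1, -0.1, -0.7]
width: 0.0262
```

```bash
python3 - <<'E'
from h import *
W=bot.grab_frame("wrist");cv2.imwrite("pics/w15.png",W["color"])
S=bot.grab_frame("side");crop(S,(260,180),140,120,5,"s15.png")
p,M=toolaxes();print(p,np.degrees(np.arctan2(M[1,2],M[0,2])),M[:,1],bot.read_state()["force"],bot.read_state()["width"])
for n,f in(("wrist",W),("side",S)):
  for t in("carrier_sleeve","carrier_tab"):
    print(n,t,bot.tip_of(t,n))
E
```

```text
s15.png origin 190 120 scale 5
[0.48045614 0.2742541  0.149076  ] -111.4853118649869 [-0.0021192  -0.00132334 -0.99999688] [-0.30474796  0.00384427 -1.8666897 ] 0.02551178508812109
wrist carrier_sleeve [{'location': [282.4, 197.1], 'conf': 0.97}, {'location': [301.6, 312.8], 'conf': 0.92}, {'location': [424.8, 198.4], 'conf': 0.9}]
wrist carrier_tab [{'location': [285.9, 361.4], 'conf': 0.85}, {'location': [282.4, 274.4], 'conf': 0.77}, {'location': [456.6, 237.1], 'conf': 0.56}]
side carrier_sleeve [{'location': [261.2, 175.9], 'conf': 0.95}, {'location': [245.9, 226.1], 'conf': 0.83}, {'location': [217.9, 194.2], 'conf': 0.76}, {'location': [209.7, 166.0], 'conf': 0.72}, {'location': [356.8, 245.3], 'conf': 0.23}]
side carrier_tab [{'location': [195.7, 153.4], 'conf': 0.74}, {'location': [200.9, 183.2], 'conf': 0.68}, {'location': [230.6, 224.7], 'conf': 0.68}]
```

View pics/w15.png

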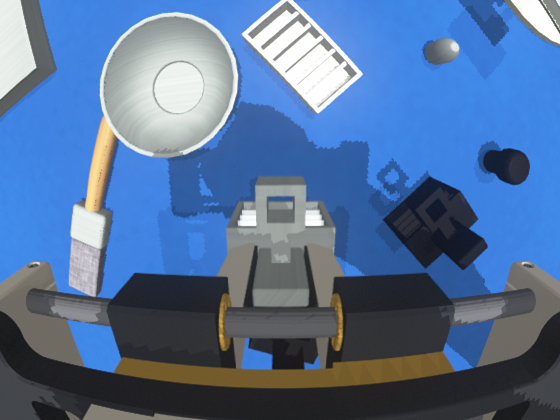

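View pics/s15.png

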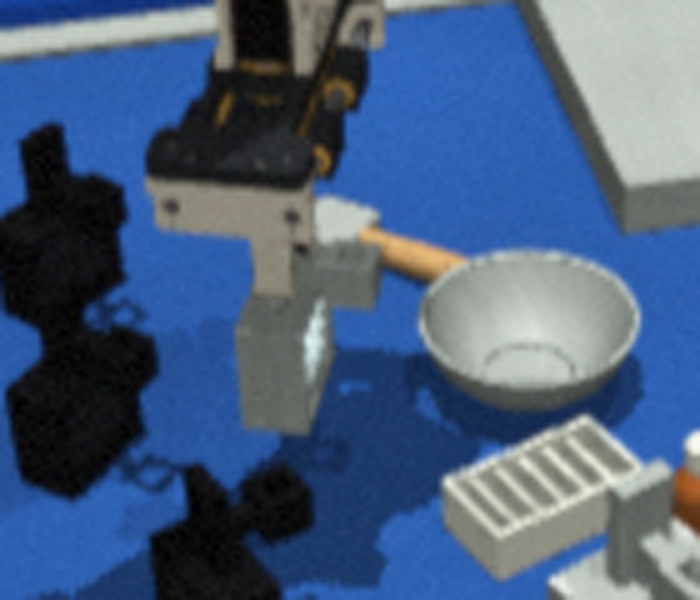

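```bash
python3 - <<'E'
from h import *
W=bot.grab_frame("wrist");p,M=toolaxes();crop(W,(280,215),120,90,6,"w16.png")
z=p[2]-.029
X=onz(W,(282.4,197.1),z,True);print("sleeve tool frame mm",(M.T@(X-p)*1000).round(1))
hook=AX+.110*np.array([np.cos(np.radians(203.6)),np.sin(np.radians(203.6))]);print(hook)
a=np.radians(-66.4);zx=np.array([np.cos(a),np.sin(a)]);xx=np.array([zx[1],-zx[0]])
for off in(.036,):
    t=hook+xx*off;print("tcp target",t)
rows([(.455,0,.285,-89),(t[0]+xx[0]*.0,t[1],.285,-66.4),(t[0],t[1],.250,-66.4)])
E
```

```text
w16.png origin 220 170 scale 6
sleeve tool frame mm [-32.9  29.    2.3]
[ 0.5382001  -0.17553839]
tcp target [ 0.50521104 -0.18995096]
[[-76.3, -135.2, 265.2], [-192.6, -135.1, 423.6], [-192.6, -100.1, 423.6]]
[-22.5, -45.1, -45.1]
```

View pics/w16.png

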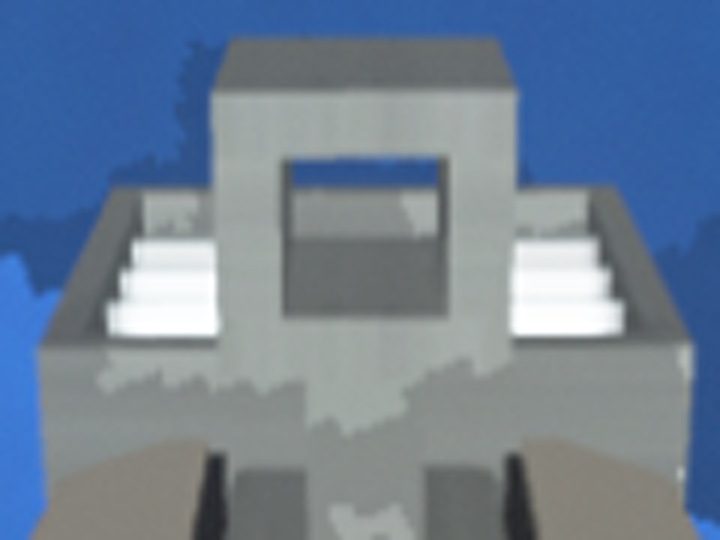

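```bash
python3 - <<'E'
from h import *
W=bot.grab_frame("wrist");p,M=toolaxes()
z=p[2]-.005
for q in((283,157),(447,157),(283,317),(447,317),(365,90)):
    X=onz(W,(220+q[0]/6,170+q[1]/6),z,True);print(q,(M.T@(X-p)*1000).round(1))
E
```

```text
(283, 157) [-39.4   5.   -5.2]
(447, 157) [-39.4   5.    7.8]
(283, 317) [-26.1   5.   -5.3]
(447, 317) [-26.1   5.    7.9]
(365, 90) [-44.8   5.    1.3]
```

Request:
{"fn": "servo_tool", "kwargs": {"gripper": [1,1,1,1,1,1,1,1,1,1,1,1], "dp": [[0,-50,5],[-5,-100,25],[-18,-135,65],[-30,-136,105],[-43,-136,148],[-55,-136,190],[-65,-136,228],[-77,-136,265],[-95,-136,300],[-115,-136,330],[-135,-136,355],[-150,-136,375]], "turn": [-1,-3,-6,-9,-12,-15,-19,-23,-28,-33,-38,-43]}}

```text
time: 21.85
tool_pos: [0.4835, -0.1307, 0.2861]
ee_rot: [-0.132, 0.133, -0.694, 0.695]
force: [0.6, 0.8, -1.3]
width: 0.0255
```

```bash
python3 - <<'E'
from h import *
rows([(.5052,-.190,.275,-66.4)])
p,M=toolaxes();print(p)
E
```

```text
[[1.6, 11.1, 63.1]]
[-2.0]
[ 0.48347728 -0.13068788  0.28607219]
```

Request:
{"fn": "servo_tool", "kwargs": {"gripper": [1,1,1,1,1], "dp": [[10,0,20],[22,5,42],[30,11,58],[30,11,63],[30,11,63]], "turn": [-0.5,-1,-2,-2,-2]}}

```text
time: 22.48
tool_pos: [0.479, -0.1983, 0.2752]
ee_rot: [0.144, -0.144, 0.692, -0.692]
force: [0.4, 1.0, -0.9]
width: 0.0258
```

```bash
python3 - <<'E'
from h import *
W=bot.grab_frame("wrist");cv2.imwrite("pics/w17.png",W["color"]);p,M=toolaxes();print(p,M[:,1])
crop(W,(285,170),130,120,6,"w17c.png")
for t,z in(("hook_foot",.165),("carousel_axis",.165),("carrier_sleeve",p[2]-.029)):
    for x in bot.tip_of(t,"wrist"):
        X=onz(W,x['location'],z,True);print(t,x,X.round(4),(M.T@(X-p)*1000).round(1))
E
```

```text
[ 0.4790822  -0.19770931  0.27535013] [ 4.77660329e-04  7.42893860e-04 -9.99999610e-01]
w17c.png origin 220 110 scale 6
hook_foot {'location': [284.7, 133.3], 'conf': 0.93} [ 0.5385 -0.1766  0.165 ] [-62.8 110.4   4.5]
carrier_sleeve {'location': [280.3, 196.8], 'conf': 0.67} [ 0.509  -0.1857  0.2464] [-32.2  29.    1. ]
carrier_sleeve {'location': [24.6, 103.9], 'conf': 0.65} [ 0.5014 -0.0046  0.2464] [ -97.7   29.2 -168. ]
```

View pics/w17.png

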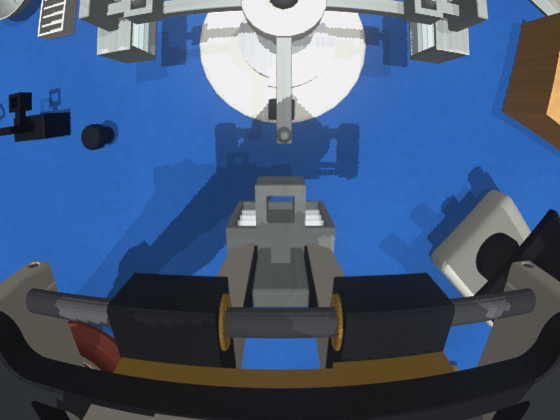

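View pics/w17c.png

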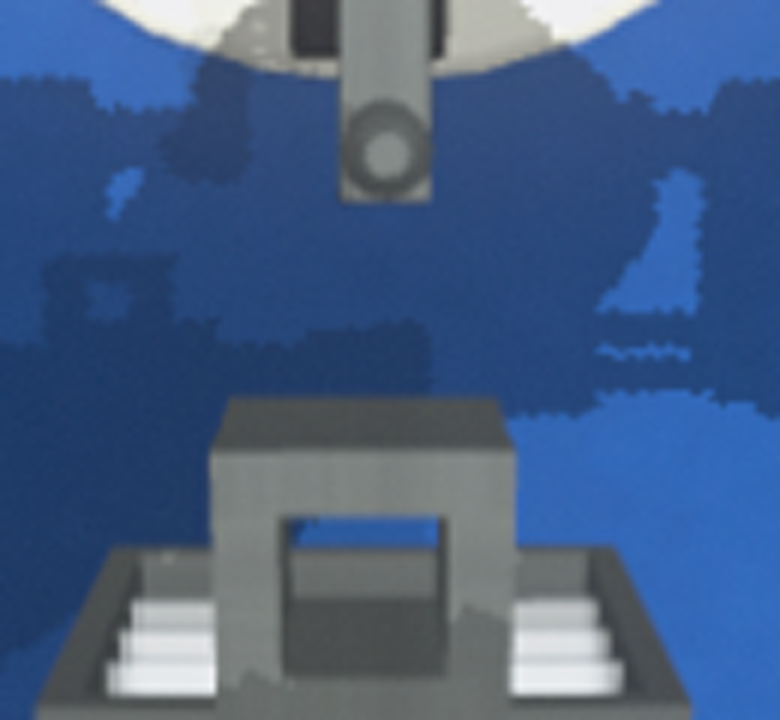

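```bash
python3 - <<'E'
from h import *
W=bot.grab_frame("wrist");p,M=toolaxes();print(p)
X=onz(W,(220+386/6,110+153/6),.197,True);print("pintop",X,(M.T@(X-p)*1000).round(1))
for q in((340,202),(432,202)):
    X=onz(W,(220+q[0]/6,110+q[1]/6),.165,True);print("armend",(M.T@(X-p)*1000).round(1))
for q in((283,517),(445,517),(283,677),(445,677)):
    X=onz(W,(220+q[0]/6,110+q[1]/6),p[2]-.005,True);print("bore",(M.T@(X-p)*1000).round(1))
E
```

```text
[ 0.47892243 -0.19783539  0.27538845]
pintop [ 0.53821523 -0.17529     0.197     ] [-63.3  78.4   3.1]
armend [-55.1 110.4  -2.5]
armend [-55.1 110.4   9.5]
bore [-38.9   5.   -5.9]
bore [-38.9   5.    6.9]
bore [-25.6   5.   -6. ]
bore [-25.6   5.    7.1]
```

Request:
{"fn": "servo_tool", "kwargs": {"gripper": [1,1,1,1,1,1,1,1], "dp": [[-8,0,1],[-18,0,2],[-27,0,2.5],[-32,0,2.5],[-32,8,2.5],[-32,18,2.5],[-32,28,2.5],[-32,28,2.5]], "turn": [0,0,0,0,0,0,0,0]}}

```text
time: 23.72
tool_pos: [0.508, -0.1882, 0.2459]
ee_rot: [0.143, -0.145, 0.693, -0.692]
force: [-0.5, 0.8, -2.7]
width: 0.026
```

```bash
python3 - <<'E'
from h import *
W=bot.grab_frame("wrist");p,M=toolaxes();print(p,M[:,1],bot.read_state()["force"])
crop(W,(285,190),130,120,6,"w18c.png")
T=bot.grab_frame("top");crop(T,(440,205),80,70,9,"t18.png")
S=bot.grab_frame("side");crop(S,(310,290),100,90,8,"s18.png")
E
```

```text
[ 0.50857909 -0.18828746  0.2465878 ] [-1.23802301e-03  4.28644037e-04 -9.99999142e-01] [-0.49292905 -0.05407728 -1.68368641]
w18c.png origin 220 130 scale 6
t18.png origin 400 170 scale 9
s18.png origin 260 245 scale 8
```

View pics/w18c.png

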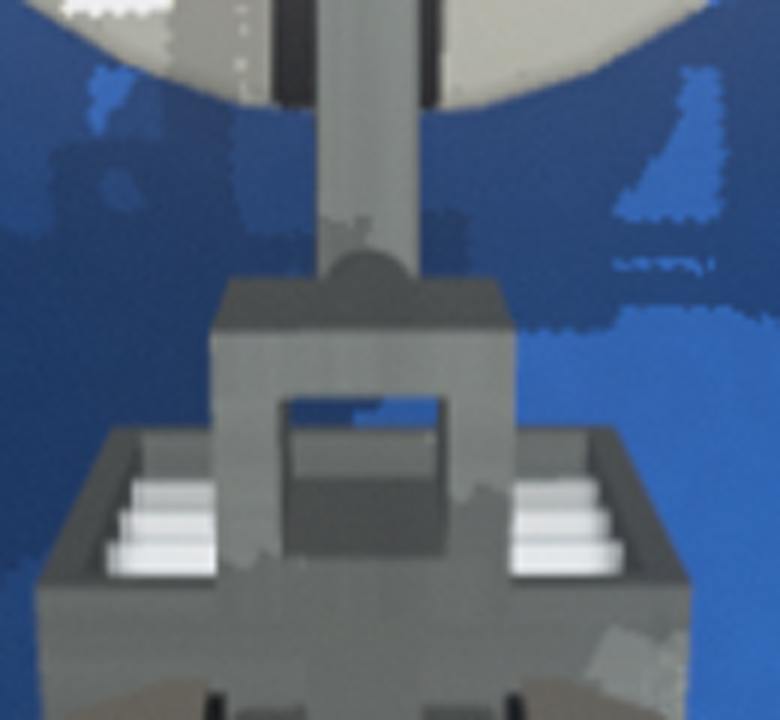

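View pics/s18.png

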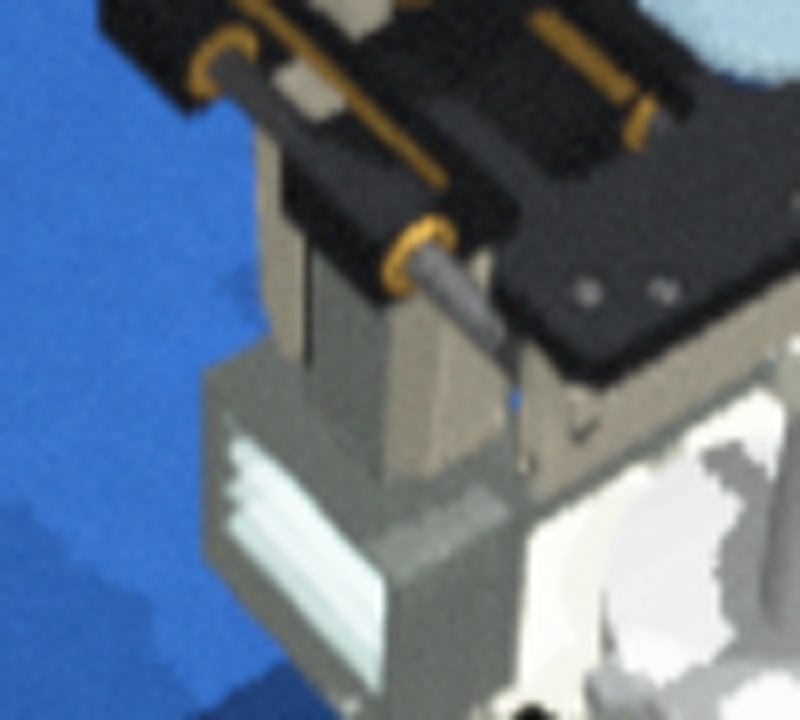

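View pics/t18.png

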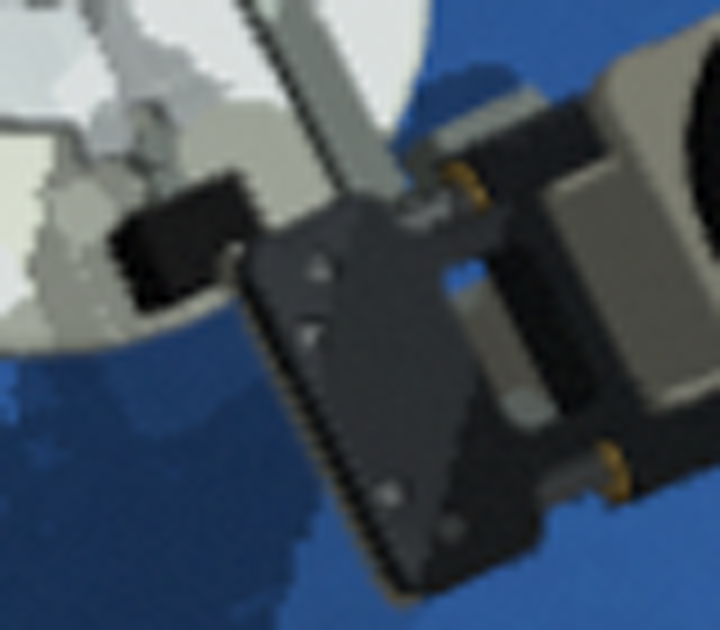

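```bash
python3 - <<'E'
from h import *
W=bot.grab_frame("wrist");p,M=toolaxes();print(p, W["eye"])
X=onz(W,(220+368/6,130+250/6),.165,True);print("foot inner edge",X,(M.T@(X-p)*1000).round(1))
for q in((283,397),(445,397),(283,557),(445,557)):
    X=onz(W,(220+q[0]/6,130+q[1]/6),p[2]-.005,True);print("bore",(M.T@(X-p)*1000).round(1))
X=onz(W,(220+231/6,130+278/6),p[2]-.029,True);print("sleeve bottom inner edge",(M.T@(X-p)*1000).round(1))
X=onz(W,(220+495/6,130+278/6),p[2]-.029,True);print("sleeve bottom inner edge",(M.T@(X-p)*1000).round(1))
X=onz(W,(220+364/6,130+328/6),p[2]-.005,True);print("sleeve top inner edge",(M.T@(X-p)*1000).round(1))
for z in (.165,):
  for q in((318,180),(418,180)):
    X=onz(W,(220+q[0]/6,130+q[1]/6),z,True);print("arm",(M.T@(X-p)*1000).round(1))
E
```

```text
[ 0.50923662 -0.18833394  0.24753662] [ 0.5789092  -0.15850793  0.39193408]
foot inner edge [ 0.54394258 -0.17459878  0.165     ] [-37.2  82.6   1.2]
bore [-38.7   5.   -5.7]
bore [-38.7   5.    7.1]
bore [-25.4   5.   -5.9]
bore [-25.4   5.    7.2]
sleeve bottom inner edge [-43.8  29.  -11.3]
sleeve bottom inner edge [-43.8  29.   12.5]
sleeve top inner edge [-44.3   5.    0.7]
arm [-45.6  82.6  -4.6]
arm [-45.6  82.6   7.1]
```

Request:
{"fn": "servo_tool", "kwargs": {"gripper": [1,1,1,1,1,1], "dp": [[0,5,0.5],[0,10,0.5],[0,15,0.5],[0,18,0.5],[0,20,0.5],[0,20,0.5]], "turn": [0,0,0,0,0,0]}}

```text
time: 24.68
tool_pos: [0.5091, -0.1887, 0.227]
ee_rot: [0.144, -0.144, 0.692, -0.692]
force: [-0.6, 0.1, -1.3]
width: 0.0259
```

```bash
python3 - <<'E'
from h import *
W=bot.grab_frame("wrist");p,M=toolaxes();print(p,M[:,1],bot.read_state()["force"])
crop(W,(285,190),130,120,6,"w19c.png")
E
```

```text
[ 0.50923703 -0.18867153  0.22718632] [ 8.14729352e-05  5.60751929e-05 -9.99999995e-01] [ 1.05203171  0.26846087 -0.8328975 ]
w19c.png origin 220 130 scale 6
```

View pics/w19c.png

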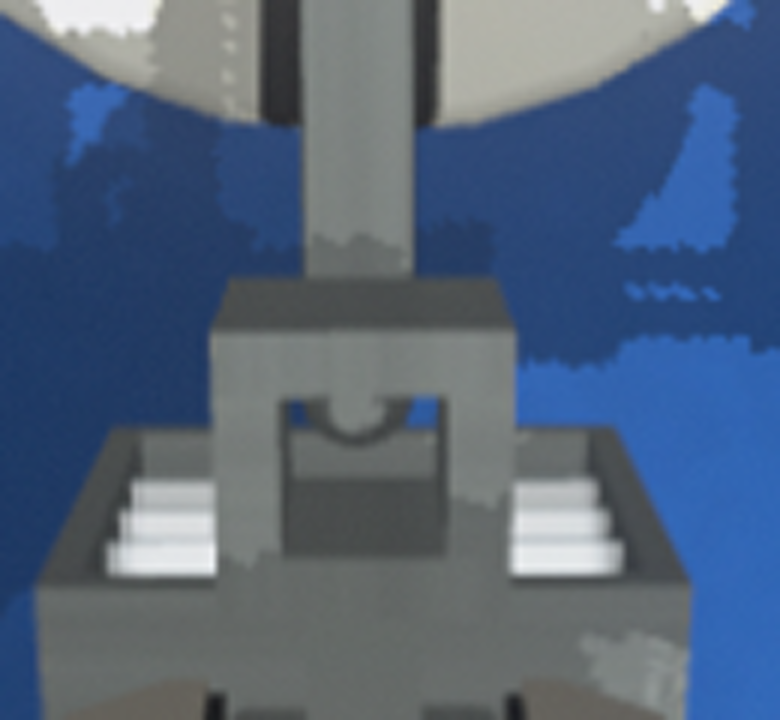

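```bash
python3 - <<'E'
from h import *
W=bot.grab_frame("wrist");p,M=toolaxes();print(p)
def c(q,z): 
    X=onz(W,(220+q[0]/6,130+q[1]/6),z,True);print(q,z,(M.T@(X-p)*1000).round(1))
c((365,478),p[2]-.029);c((365,557),p[2]-.005);c((357,428),.197);c((357,445),.191)
c((330,410),.197);c((385,410),.197);c((308,405),.191);c((410,405),.191);c((303,200),.165);c((414,200),.165)
c((283,440),p[2]-.005);c((447,440),p[2]-.005)
E
```

```text
[ 0.50931404 -0.18872144  0.22730956]
(365, 478) 0.198309559473689 [-25.   29.    0.7]
(365, 557) 0.222309559473689 [-25.4   5.    0.7]
(357, 428) 0.197 [-29.5  30.3  -0. ]
(357, 445) 0.191 [-26.2  36.3  -0. ]
(330, 410) 0.197 [-31.2  30.3  -2.5]
(385, 410) 0.197 [-31.2  30.3   2.6]
(308, 405) 0.191 [-30.2  36.3  -4.7]
(410, 405) 0.191 [-30.2  36.3   5. ]
(303, 200) 0.165 [-46.2  62.3  -5.8]
(414, 200) 0.165 [-46.2  62.3   6. ]
(283, 440) 0.222309559473689 [-35.2   5.   -5.8]
(447, 440) 0.222309559473689 [-35.2   5.    7.2]
```

Request:
{"fn": "servo_tool", "kwargs": {"gripper": [1,1,1,1,1,1,1], "dp": [[0,0,-0.6],[0,2,-0.6],[0,4,-0.6],[0,6,-0.6],[0,8,-0.6],[0,10,-0.6],[0,10,-0.6]], "turn": [0,0,0,0,0,0,0]}}

```text
time: 25.65
tool_pos: [0.5088, -0.1881, 0.2169]
ee_rot: [0.144, -0.144, 0.692, -0.692]
force: [-0.4, -0.8, -1.0]
width: 0.0261
```

```bash
python3 - <<'E'
from h import *
W=bot.grab_frame("wrist");p,M=toolaxes();print(p,bot.read_state()["force"])
crop(W,(285,190),130,120,6,"w20c.png")
E
```

```text
[ 0.50891003 -0.18812864  0.21706534] [-0.40026002  0.09132502 -0.91149994]
w20c.png origin 220 130 scale 6
```

View pics/w20c.png

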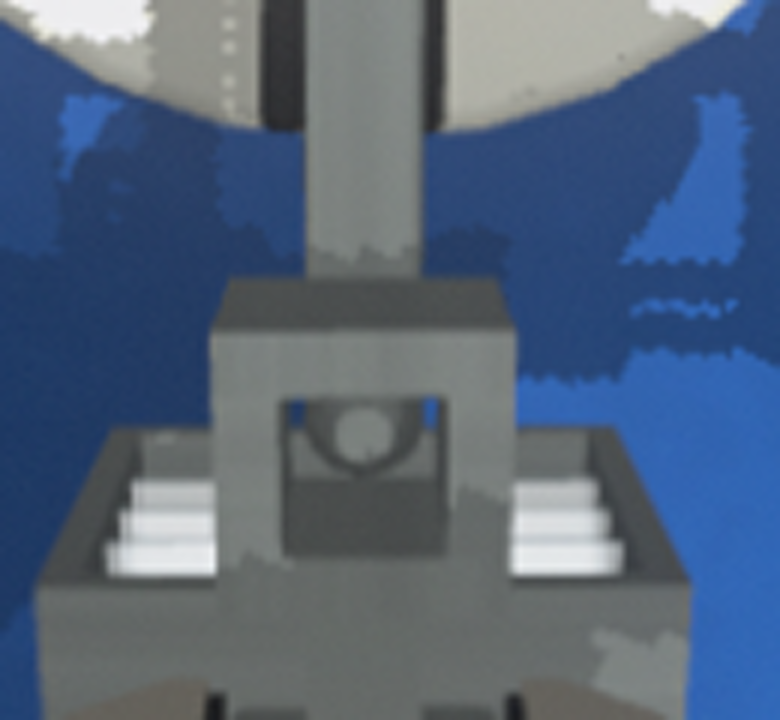

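Request:
{"fn": "servo_tool", "kwargs": {"gripper": [1,1,1,1,1,1,1,1,1], "dp": [[0,2,0],[0,4,0],[0,6,0],[0,8,0],[0,10,0],[0,12,0],[0,14,0],[0,16,0],[0,16,0]], "turn": [0,0,0,0,0,0,0,0,0]}}

```text
time: 26.82
tool_pos: [0.5088, -0.1881, 0.201]
ee_rot: [0.144, -0.144, 0.692, -0.692]
force: [-0.1, 0.4, -1.8]
width: 0.0259
```

Request:
{"fn": "servo_tool", "kwargs": {"gripper": [1,1,1,1], "dp": [[0,1,0],[0,2,0],[0,3,0],[0,3,0]], "turn": [0,0,0,0]}}

```text
time: 27.32
tool_pos: [0.5089, -0.1881, 0.1981]
ee_rot: [0.144, -0.144, 0.692, -0.692]
force: [-0.3, 0.1, -1.3]
width: 0.0258
```

```bash
python3 - <<'E'
from h import *
W=bot.grab_frame("wrist");p,M=toolaxes();print(p,bot.read_state()["force"],bot.read_state()["wrist_torque"])
crop(W,(285,190),130,120,6,"w21c.png")
S=bot.grab_frame("side");crop(S,(310,290),100,90,8,"s21.png")
E
```

```text
[ 0.50892967 -0.18810008  0.19813468] [ 0.07867766 -0.68496948 -2.21249586] [0.04203702 0.00285939 0.02056343]
w21c.png origin 220 130 scale 6
s21.png origin 260 245 scale 8
```

View pics/w21c.png

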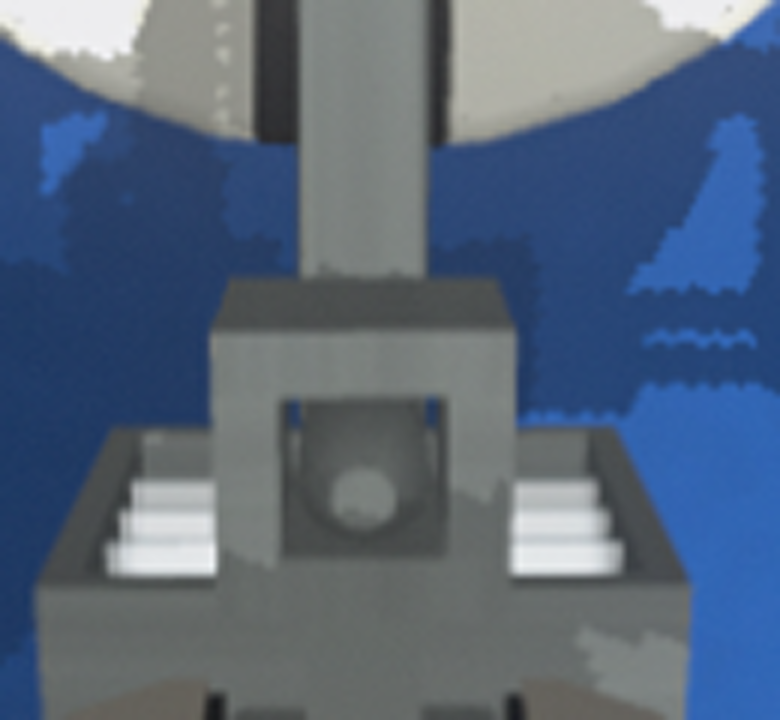

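View pics/s21.png

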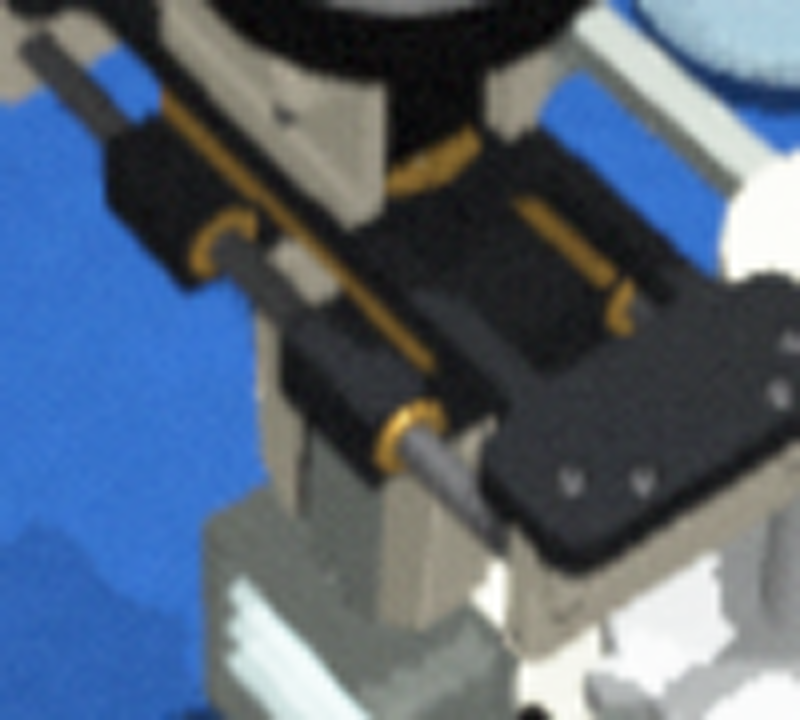

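Request:
{"fn": "servo_tool", "kwargs": {"gripper": [1,1,1,1], "dp": [[0,1,0],[0,2,0],[0,2.7,0],[0,2.7,0]], "turn": [0,0,0,0]}}

```text
time: 27.92
tool_pos: [0.5089, -0.1881, 0.1954]
ee_rot: [0.144, -0.144, 0.692, -0.692]
force: [-0.5, 0.1, -0.8]
width: 0.0257
```

Request:
{"fn": "servo_tool", "kwargs": {"gripper": [1,1], "dp": [[0,0.8,0],[0,0.8,0]], "turn": [0,0]}}

```text
time: 28.18
tool_pos: [0.5089, -0.1881, 0.1946]
ee_rot: [0.144, -0.144, 0.692, -0.692]
force: [0.3, -0.1, -1.2]
width: 0.0258
```

Request:
{"fn": "servo_tool", "kwargs": {"gripper": [1,1], "dp": [[0,0.7,0],[0,0.7,0]], "turn": [0,0]}}

```text
time: 28.42
tool_pos: [0.509, -0.1881, 0.1943]
ee_rot: [-0.144, 0.144, -0.692, 0.692]
force: [-0.3, 0.8, 2.5]
width: 0.026
```

Request:
{"fn": "servo_tool", "kwargs": {"gripper": [0.7,0.66,0.6,0.5,0.45,0.45], "dp": [[0,0,0],[0,0,0],[0,0,0],[0,0,0],[0,0,0],[0,0,0]], "turn": [0,0,0,0,0,0]}}

```text
time: 29.18
tool_pos: [0.509, -0.1881, 0.1939]
ee_rot: [0.144, -0.144, 0.692, -0.692]
force: [0.0, 0.1, 0.1]
width: 0.0509
```

```bash
python3 - <<'E'
from h import *
W=bot.grab_frame("wrist");p,M=toolaxes();print(p,bot.read_state()["force"],bot.read_state()["width"])
crop(W,(285,230),180,150,4.4,"w22c.png")
E
```

```text
[ 0.5089564  -0.18814855  0.19397729] [ 0.23490591  0.4354837  -0.09113645] 0.05111072519129105
w22c.png origin 195 155 scale 4.4
```

View pics/w22c.png

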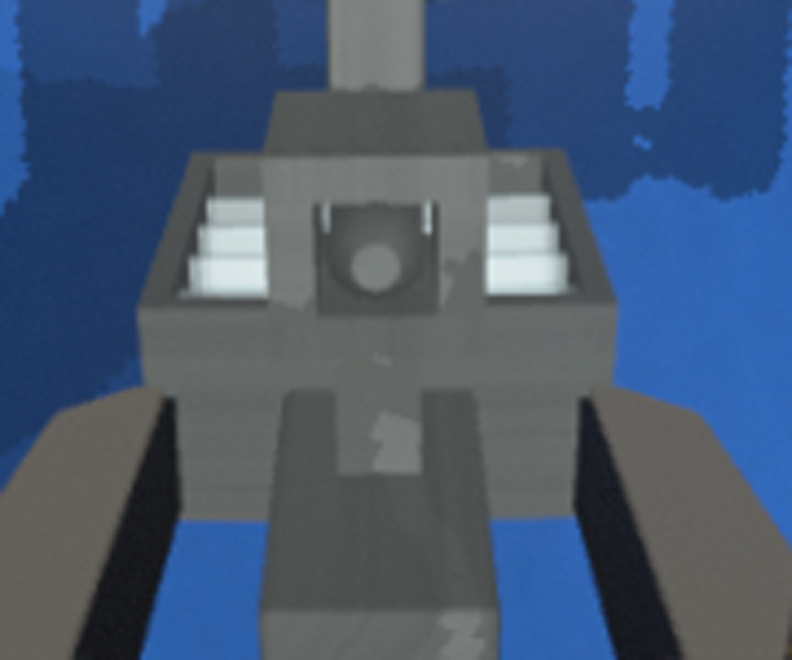

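The carrier leans slightly on the hook, as expected, and the fingers are clear on both sides. I retreat straight up.

Request:
{"fn": "servo_tool", "kwargs": {"gripper": [0.45,0.45,0.45,0.45,0.45,0.45,0.45,0.45,0.45,0.45], "dp": [[0,-8,0],[0,-20,0],[0,-40,0],[0,-65,0],[0,-90,0],[20,-110,0],[35,-110,-40],[40,-110,-95],[40,-110,-150],[40,-110,-150]], "turn": [0,0,0,0,0,0,0,0,0,0]}}

```text
time: 30.48
tool_pos: [0.4112, -0.0628, 0.3053]
ee_rot: [0.147, -0.146, 0.692, -0.691]
force: [-0.2, -0.2, 1.2]
width: 0.0513
```

```bash
python3 - <<'E'
from h import *
W=bot.grab_frame("wrist");cv2.imwrite("pics/w23.png",W["color"])
T=bot.grab_frame("top");crop(T,(420,170),150,130,5,"t23.png")
S=bot.grab_frame("side");crop(S,(340,300),150,140,5,"s23.png")
for n,f in(("top",T),("side",S)):
  for t in("hook_foot","carrier_sleeve","carrier_tab"):
    print(n,t,[(x['conf'],x['location']) for x in bot.tip_of(t,n)])
s=bot.read_state();print(s["time"],s["tool_pos"],s["force"])
E
```

```text
t23.png origin 345 105 scale 5
s23.png origin 265 230 scale 5
top hook_foot [(0.59, [441.4, 193.5])]
top carrier_sleeve [(0.83, [444.4, 191.3]), (0.75, [213.7, 275.0]), (0.71, [273.7, 243.0]), (0.71, [151.6, 275.7])]
top carrier_tab [(0.69, [455.2, 206.5]), (0.68, [277.7, 257.6]), (0.55, [202.6, 284.0]), (0.55, [131.6, 282.4]), (0.54, [300.2, 137.1])]
side hook_foot [(0.83, [320.1, 306.5])]
side carrier_sleeve [(0.76, [321.4, 304.9]), (0.67, [215.8, 192.6]), (0.6, [246.3, 226.2])]
side carrier_tab [(0.74, [303.7, 309.5]), (0.62, [231.0, 223.7]), (0.57, [201.2, 184.9]), (0.52, [297.8, 224.4])]
30.925 [ 0.4126422  -0.06730556  0.30380962] [0.65774617 0.10256197 0.0988411 ]
```

View pics/t23.png

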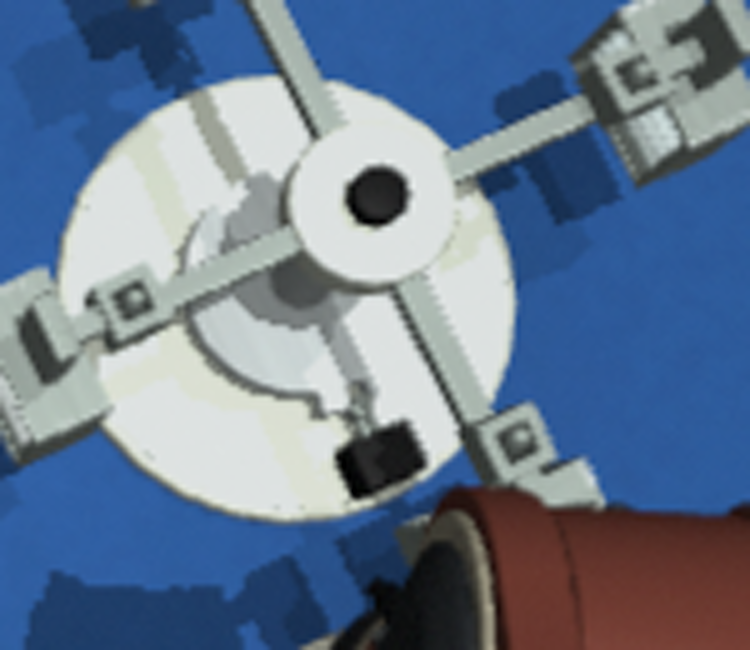

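View pics/s23.png

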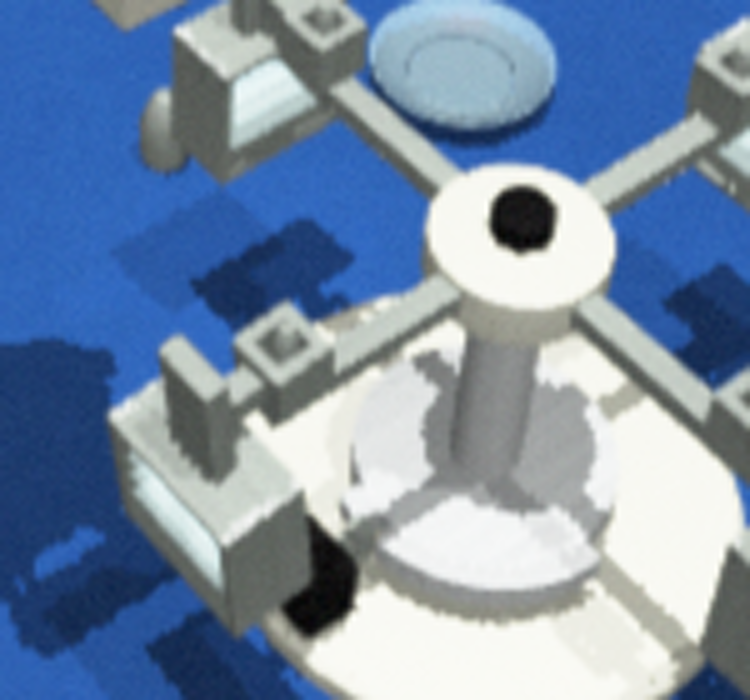

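View pics/w23.png

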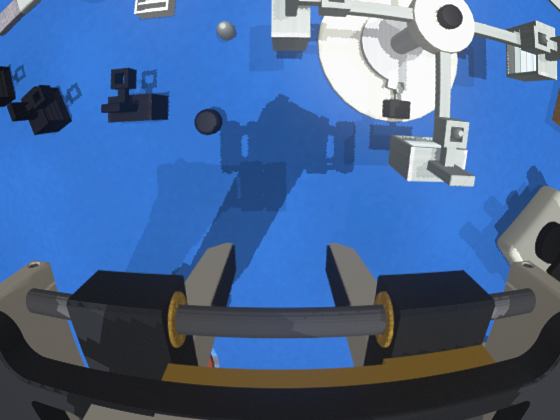

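```bash
python3 - <<'E'
from h import *
W=bot.grab_frame("wrist");crop(W,(400,85),70,58,11,"w24.png")
T=bot.grab_frame("top");crop(T,(415,187),60,50,13,"t24.png")
E
```

```text
w24.png origin 365 56 scale 11
t24.png origin 385 162 scale 13
```

View pics/w24.png

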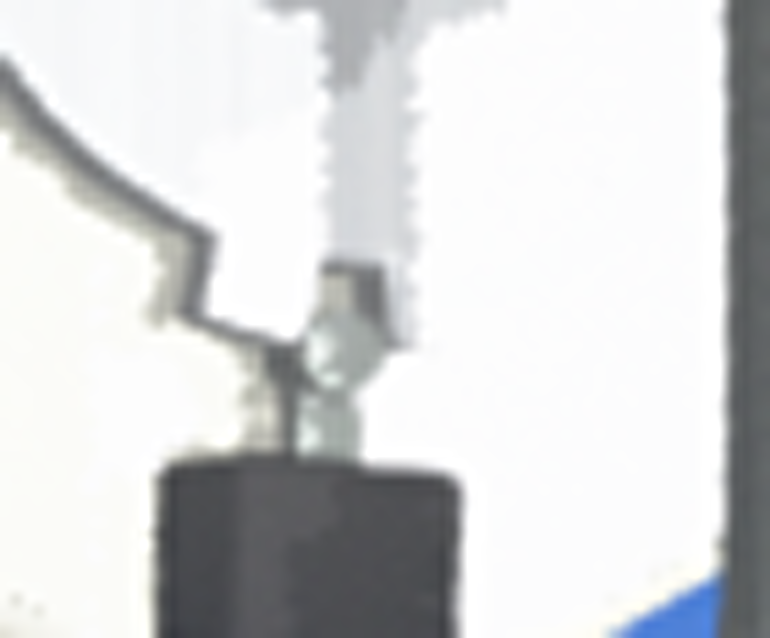

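View pics/t24.png

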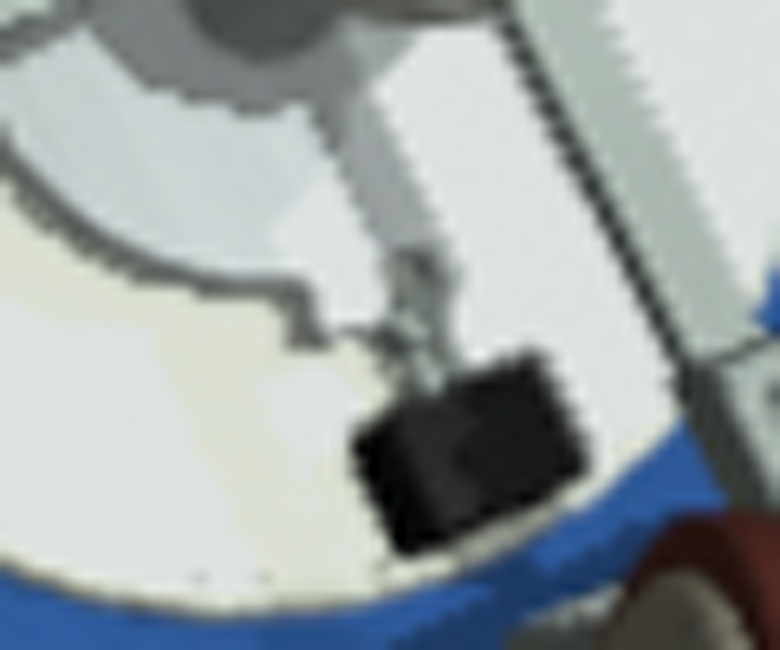

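```bash
python3 - <<'E'
from h import *
f=bot.grab_frame("top");cv2.imwrite("pics/tf.png",f["color"])
print(bot.sign_off())
E
```

```text
the job is handed in; nothing more can be done
None
```

View pics/tf.png

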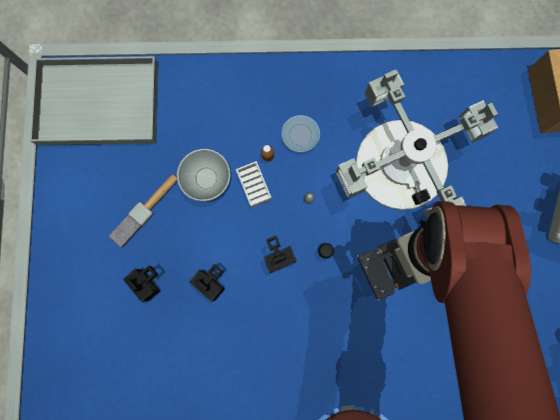

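The job is handed in at about 31 s: the turret is latched with the free hook at the loading position, and the steel slide carrier hangs on that hook. `sign_off()` gives no verdict.

- **Turret:** I pushed it counter-clockwise by the free hook's arm with closed fingers, in small steps. At the latch, the force climbed to about 6.5 N while the arm barely moved further, so I stopped. Close-ups afterwards show the roller in the notch, its centre level with the rim, which fits "fully in". I judged this by eye; the exact radius was not measured.
- **Carrier:** I chose the steel carrier, not the three black look-alikes, gripped it by its tab and lowered the sleeve over the pin. The only contact force was a rise of about 4 N when it seated. The tool was then at the height expected for a sleeve resting on the arm. After release it hangs with the pin in the bore, leaning only slightly.
- **Surroundings:** In the last top view the other things are where they started, and the gripper is clear of everything.
- **One disagreement:** the wrist camera put the sleeve 32 to 33 mm from the tool axis instead of the nominal 36 mm. I aligned pin and bore relative to each other in the same camera instead, and the sleeve went down without sideways force.

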